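# Load the measuring slide, free its stuck carriage and run it home

## Task

Take the brass-coloured movement carrier out of the rack, set it down on the green pad to change your grip, and lay it flat between the two blue cheeks of the slide's carriage. Then push the stuck carriage until it breaks free and bring it gently up against the stop hidden inside the white hood, so that the red-tipped rod is pushed right out, and leave it there. Last, turn the lamp dial until its white pointer is at the long red mark, leaving the grey carriers, the beaker and the jar where they are.

Things in the scene. Friction and masses are not known exactly. Their poses are not given: they have to be found in the camera images.
- carrier_center (a point): Centre (half-way up) of the loose brass-coloured carrier, 34 (x) x 60 (y) x 30 mm (z), 0.13 to 0.25 kg, dark disc on top. y along its length, z up; both ends alike. It starts lying along one of the rack's lanes, on the 4 mm rack floor, top level with the lane walls: there only its ends (60 mm apart, about 40 mm of free lane beyond each) can be gripped.
- rack: Brown fixed rack, 155 (x) x 150 (y) x 34 mm high, origin at the centre of its underside. Three lanes along its y axis, 48 mm apart, open at both ends; lanes are 40 to 42 mm wide, so no finger fits beside a carrier.
- pad_top (a point): Centre of the top of the green pad, 100 (x) x 120 (y) x 3 mm, fixed to the bench. Empty at the start; room for the carrier in any direction.
- stage: The fixed slide; origin on the bench under its middle. Its rail lies along its y axis; the carriage runs to -y into a white hood: a tunnel from y = -10 to -170 mm, 120 mm wide, roof 105 mm above the bench, carrying a black tube (radius 34 mm, at y = -105) up to 180 mm. The end stop is unseen in the tunnel and its setting varies: the carriage meets it after 110 to 150 mm of travel.
- carriage (a joint): Travel of the carriage along the rail in m, growing towards the stage's -y (into the hood). It starts between 0 and 0.02. It is gummed up: up to about 0.035 it takes about 15 N to move, then it suddenly runs free (about 3 N) and stays where it is left.
- nest (a point): Middle of the nest, on the carriage's deck (top 40 mm above the bench, 70 mm wide). Axes as the stage's. Two blue cheeks 30 mm high, 8 thick, stand across the rail, inner faces at y = +-35 mm; the carrier goes between, length along y, centred across, 5 mm spare at each end, held by its long sides, which stay open. The hood's mouth is 70 to 90 mm away to -y at the start.
- push_face (a point): Centre of the rear face (it looks to the stage's +y) of the orange push plate on the carriage's rear end, 65 mm above the bench. The plate is 56 wide, 8 thick and 50 mm high, from the deck up to 90 mm above the bench. Behind it, 5 mm of deck (top 40 mm above the bench), then bare rail (top 26 mm above the bench).
- telltale (a joint): Red-tipped rod of the sprung buffer at the stop, sticking out of the far (-y) end of the slide. 0 = free; the carriage pushes it out, and at 0.010 m it is solid: the carriage is home. Its spring is weak (about 1 N), too weak to move the carriage back. The carriage is home when it is more than 0.007.
- dial (a joint): Angle of the black lamp dial in rad, growing clockwise seen from above, range 0 to 3.4, starts between 0.4 and 0.9. The long red mark is at 1.70; short black ticks every 0.34. Stays where it is left (0.04 N m).
- dial_grip (a point): On the dial's upright axis at the height to grip, 82 mm above the bench; the fixed grey box below is 100 x 100 x 45 mm. Turns with the dial: the grip bar is 40 mm long along its x, 14 mm thick along y, and reaches 7 mm above and 23 mm below this point, to a round foot; the white pointer line is on top, on the -x side.
- spare1_center (a point): Centre of a grey carrier, same size as the brass one, in another lane of the rack. Leave it.
- spare2_center (a point): Centre of the other grey carrier in the rack. Leave it.
- beaker_rim (a point): Centre of the mouth of a clear beaker, radius 30 mm, 75 mm high, loose. Leave it.
- jar_mid (a point): Middle of an amber jar, radius 24 mm, 50 mm high, loose. Leave it.
There are look-alikes about, which are no part of the job. There is more than one size of the part that bears dial; the job needs the larger. Of the things that look like the part that bears carrier_center, take the one that is farthest to the robot's right at the start.

How it is judged:
By the outcome, as a careful person would: the job done as asked, in the order asked, and still so for the second after the job is handed in, with the robot touching nothing.
It also fails if it takes over 72 s, if anything falls off the work surface, if the arm or the gripper's body presses on something with over 40 N, if the wrist force passes 120 N, or if a joint passes its speed limit or range.

## Robot

A 6-joint arm with a two-finger parallel gripper is mounted at the origin on the work surface. World frame = base frame: x ahead of the robot, y to its left, z up, the work surface at z = 0. Lengths are in m, angles in rad, forces in N, time in s.
With the tool pointing down it reaches from about 0.325 to 0.75 m from the base axis. Payload 7.6 kg.
Tool frame: the origin (TCP) lies midway between the tips of the shut fingers; the grasp point (between the pads) lies 19 mm behind it; z points along the fingers, y is the direction in which the jaws open and shut (so a half turn about z gives the same grasp; the last joint's range is limited). The gripper opens to 85 mm and grips with 20 to 120 N. Pads are 22 mm wide; open, the fingers measure 114 mm over their backs; the gripper's body (76 mm by 85 mm) begins 54 mm behind the grasp point. The pads swing forward as they close: fully open they stand 13 mm farther back than shut.
Start: joints at [1.146, 0.052, 1.401, -0, 1.689, -0.07], TCP at [0.182, 0.492, 0.231] pointing down, gripper open.
Joint ranges: [-2.9, 2.9], [-0.91, 2.17], [0.12, 2.37], [-1.06, 4.2], [0.26, 2.73], [-2.93, 2.93]. Speed limits (rad/s): [2.57, 2.57, 3.01, 3.14, 3.14, 3.14].

## Interface

Orientations are given as a rotation vector (axis times angle).
In Python, from cell import bot gives the robot as it stands.
- The arm moves only by the tool carry_out, never from a script. Its argument "deltas" is a list of rows, each a list of 4 numbers: the shift along the tool's x, y, z in mm, then the turn about the tool's z in degrees. In form: [[dx, dy, dz, twist], ...]. A call has 1 to 20 rows; each row shifts and turns the pose as measured when the row begins, along the tool's axes as they then stand; what a row does not reach is not made up. A row lasts 1/10 s, in which the tool goes at most 50 mm and 8.59 degrees, less where a joint would pass 70% of its speed; a pose out of reach is approached as far as the arm can. A call with a gripper value outside its range is refused whole. "hand" is the gripper's target within -1 to 1 (fully open at 1, half-way at 0, shut at -1), set as the call begins (left out, the last holds). The fingers move at their own pace and stop on an object; "grip_force" is the grip in N (left out, the last holds). Time passes only in rows, so rows that do not move let the fingers close. It gives the time, the measured TCP pose, the force and the opening at its end, in the units of the state.
- bot.read_state(): the state, without advancing time (a new reading comes with each control period).
- bot.get_image(name): name is "side" or "top"; returns a dict with "pixels" (420x560x3 uint8, red, green, blue), "range_z" (420x560 float32, m along the optical axis (not along the pixel's ray), 0 where there is no reading), "intrinsics" (3x3 intrinsics, pixels), "dist_coeffs" ([k1, k2, p1, p2, k3] as OpenCV has them; the pictures are not rectified), "cam_to_world" (4x4, takes a point from camera to world coordinates). Camera axes: x right, y down, z forward; pixel columns grow to the right and rows downward; lengths in m; the calibration is good to about 2 mm. A picture is of the moment at which its call begins.
- bot.hand_in(): hands the job in, once; it reports no verdict.
The state is a dict: "time": time; "joint_positions": joint angles; "joint_vel": joint speeds; "joint_efforts": joint torques, N m; "tcp_pos": TCP position; "ee_rot": TCP orientation; "wrist_force": force on the tool from outside, world axes, zero at the start; "moment": the same for the moment, N m; "finger_gap": opening from 0.0 (shut) to 1.0 (fully open).
Only numpy, scipy, OpenCV 4.12 (cv2) and the standard library are available. Lean on these libraries where they do the work, as an engineer would, in place of code of your own. Each camera call takes 0.05 s, during which the arm holds its last target.

## Working session

There is one attempt and no reset: what is moved stays moved. The work goes in short steps, Python scripts to look and compute and a tool call to move; the robot and the scene stay as the last step left them, time stands still between calls to the robot, and variables do not carry over. Pictures are saved under pics/ and viewed, and the job is handed in when it is done.

Besides the shell and the picture viewer there is one more tool, called after "Emit:" by a JSON object that holds its "api" and its "payload". carry_out: Moves the arm, as the interface text tells. Its arguments: {"type":"object","properties":{"deltas":{"type":"array","items":{"type":"array","items":{"type":"number"}}},"hand":{"type":"number"},"grip_force":{"type":"number"}},"required":["deltas"]}

```bash
ls; mkdir -p pics
cat > h.py <<'E'
import numpy as np, cv2, pickle
from cell import bot
def snap(n,tag):
    im=bot.get_image(n)
    pickle.dump(im,open(f'pics/{tag}.pkl','wb'))
    cv2.imwrite(f'pics/{tag}.png',cv2.cvtColor(im['pixels'],cv2.COLOR_RGB2BGR))
    return im
def load(tag): return pickle.load(open(f'pics/{tag}.pkl','rb'))
def ray(im,uv):
    K=np.array(im['intrinsics']);d=np.array(im['dist_coeffs']);T=np.array(im['cam_to_world'])
    p=cv2.undistortPoints(np.array(uv,float).reshape(-1,1,2),K,d).reshape(-1,2)
    r=np.c_[p,np.ones(len(p))]@T[:3,:3].T
    return T[:3,3],r
def onz(im,uv,z):
    o,r=ray(im,uv); t=(z-o[2])/r[:,2]; return o+r*t[:,None]
def proj(im,P):
    K=np.array(im['intrinsics']);d=np.array(im['dist_coeffs']);T=np.linalg.inv(np.array(im['cam_to_world']))
    P=np.array(P,float).reshape(-1,3)
    return cv2.projectPoints(P,cv2.Rodrigues(T[:3,:3])[0],T[:3,3],K,d)[0].reshape(-1,2)
def cloud(im):
    z=im['range_z'];h,w=z.shape
    u,v=np.meshgrid(np.arange(w),np.arange(h))
    o,r=ray(im,np.c_[u.ravel(),v.ravel()])
    return (o+r*z.reshape(-1,1)).reshape(h,w,3)
E
python3 - <<'E'
from h import *
for n in('top','side'):
    im=snap(n,n+'0'); print(im['cam_to_world'],im['intrinsics'])
print(bot.read_state())
E
```

```text
pics
[[-0.0279428  -0.99172018  0.12534071  0.36052543]
 [-0.99950891  0.02594049 -0.01757905  0.06009887]
 [ 0.01418209 -0.12577036 -0.99195801  1.09711719]
 [ 0.          0.          0.          1.        ]] [[393.64783322   0.         275.46064986]
 [  0.         393.64783322 216.32827713]
 [  0.           0.           1.        ]]
[[ 0.8902819  -0.23942872  0.3873913   0.0997424 ]
 [-0.45513013 -0.49758218  0.73842301 -0.71625735]
 [ 0.01595934 -0.83371809 -0.55195964  0.65313923]
 [ 0.          0.          0.          1.        ]] [[431.42503556   0.         283.87890324]
 [  0.         431.42503556 212.14346999]
 [  0.           0.           1.        ]]
{'time': 0.1, 'joint_positions': array([ 1.14569819e+00,  5.27722827e-02,  1.40161999e+00, -7.62706290e-06,
        1.68859504e+00, -7.03009745e-02]), 'joint_vel': array([-0.0010241 ,  0.00015784, -0.00281104,  0.00154887, -0.00122144,
       -0.00123872]), 'joint_efforts': array([ 8.54662558e-04, -3.82586825e+01, -3.60981703e+01, -1.77908282e-05,
        4.84357704e-03, -1.26697390e-05]), 'tcp_pos': array([0.18225598, 0.49206534, 0.23055905]), 'ee_rot': array([-5.54337752e-01, -3.09195850e+00,  2.12655506e-03]), 'wrist_force': array([ 0.85919479,  0.30087138, -0.20810451]), 'moment': array([ 0.00075232, -0.03385978,  0.02988211]), 'finger_gap': 0.9973957175438671}
```

View pics/top0.png

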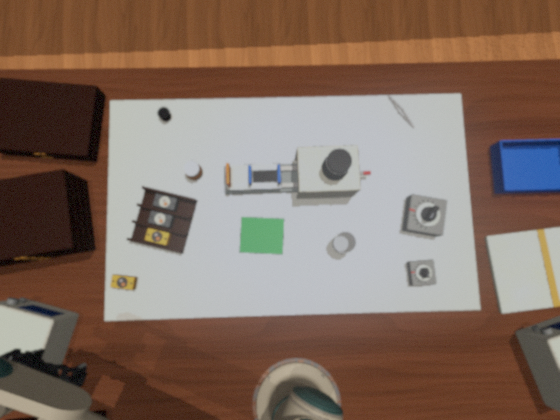

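View pics/side0.png

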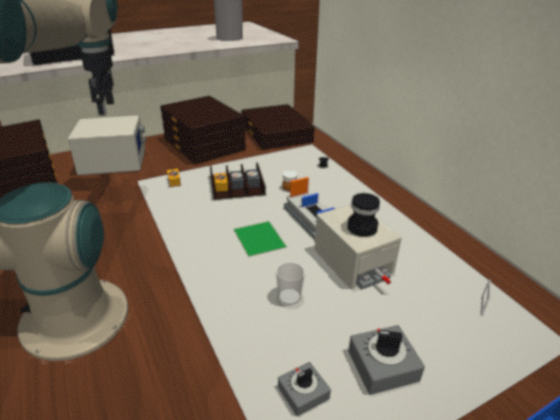

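The top view shows the brass carrier in the rack at (157,237). Another loose brass block sits at (123,283), further left, so it's the look-alike. The pad is at (262,236), the slide runs from (228,176) to the hood at (328,170), and the large dial is at (425,213).

Run:
```python
from h import *
im=load('top0');a=cv2.imread('pics/top0.png')
def crop(n,x0,y0,x1,y1,s):
    cv2.imwrite(n,cv2.resize(a[y0:y1,x0:x1],None,fx=s,fy=s,interpolation=cv2.INTER_CUBIC))
crop('pics/c1.png',105,150,305,300,4)
crop('pics/c2.png',385,180,465,240,8)
C=cloud(im)
hsv=cv2.cvtColor(a,cv2.COLOR_BGR2HSV)
def pts(mask,name,z=None):
    n,l,s,c=cv2.connectedComponentsWithStats(mask.astype(np.uint8))
    for i in range(1,n):
        if s[i,4]<12: continue
        m=l==i; P=C[m]; P=P[P[:,2]>-1]
        cnt=np.argwhere(m)[:,::-1].astype(np.float32)
        print(name,c[i].round(1),s[i],'xyz med',np.median(P,0).round(4), cv2.minAreaRect(cnt))
H,S,V=hsv[...,0],hsv[...,1],hsv[...,2]
roi=np.zeros(H.shape,bool);roi[95:320,105:480]=1
pts(roi&(H>45)&(H<75)&(S>120),'green')
pts(roi&(H>18)&(H<32)&(S>140)&(V>110),'brass')
pts(roi&(H>5)&(H<15)&(S>150)&(V>130),'orange')
pts(roi&(H>100)&(H<125)&(S>110)&(V>60),'blue')
pts(roi&((H<5)|(H>174))&(S>130)&(V>80),'red')
```

```text
brass [149.2 230.2] [147 228   5   5  12] xyz med [0.4655 0.3825 0.032 ] ((149.2000274658203, 230.1000213623047), (3.130495071411133, 3.5777084827423096), 26.56505012512207)
brass [147.1 237.8] [145 235   6   6  18] xyz med [0.4454 0.388  0.0346] ((147.70001220703125, 238.10000610351562), (5.813776969909668, 4.0249223709106445), 26.56505012512207)
brass [114.7 280.8] [112 276   7  11  41] xyz med [0.3339 0.4725 0.0302] ((114.75000762939453, 280.7499694824219), (4.510671138763428, 10.590271949768066), 11.309932708740234)
brass [130.6 282.6] [126 278   9  11  61] xyz med [0.3296 0.4294 0.0294] ((130.16156005859375, 282.70770263671875), (7.442083835601807, 10.294883728027344), 7.125016689300537)
blue [249.5 174.5] [249 167   2  16  26] xyz med [0.6046 0.1079 0.0697] ((249.5, 174.5), (15.0, 1.0), 90.0)
blue [278.4 174.3] [278 166   2  16  26] xyz med [0.6024 0.0314 0.0705] ((278.5, 173.5), (15.0, 1.0), 90.0)
```

View pics/c1.png

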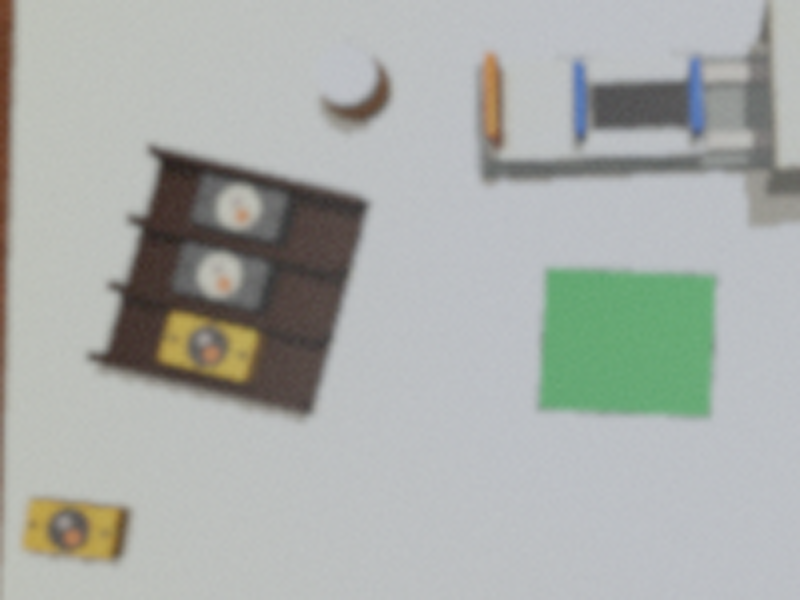

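View pics/c2.png

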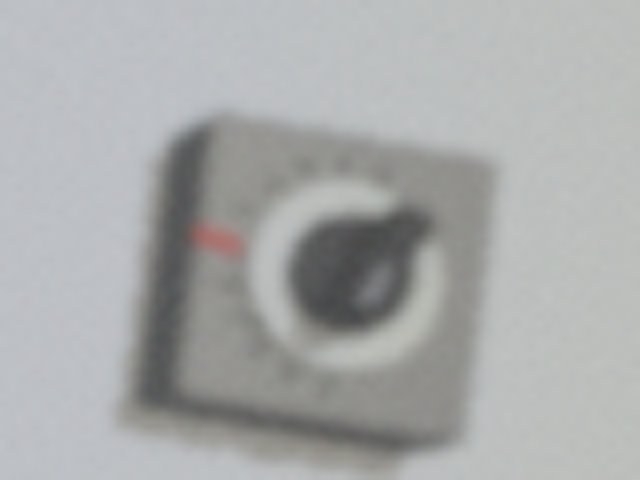

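Run:
```python
import cv2
a=cv2.imread('pics/top0.png');h=cv2.cvtColor(a,cv2.COLOR_BGR2HSV)
for u,v in[(262,236),(157,228),(150,236),(165,239),(228,174),(250,175),(369,173),(366,173),(161,218),(135,215),(413,212)]: print(u,v,h[v,u])
s=cv2.imread('pics/side0.png')
cv2.imwrite('pics/c3.png',cv2.resize(s[150:310,150:420],None,fx=2.9,fy=2.9,interpolation=cv2.INTER_CUBIC))
cv2.imwrite('pics/c4.png',cv2.resize(s[310:420,260:440],None,fx=4.4,fy=4.4,interpolation=cv2.INTER_CUBIC))
```

```text
262 236 [ 67  97 169]
157 228 [12 91 76]
150 236 [ 23 137 175]
165 239 [ 23 123 162]
228 174 [ 17 133 171]
250 175 [109 122 175]
369 173 [179  93 176]
366 173 [  0 114 177]
161 218 [ 17  27 186]
135 215 [ 42   7 189]
413 212 [  9  22 148]
```

View pics/c3.png

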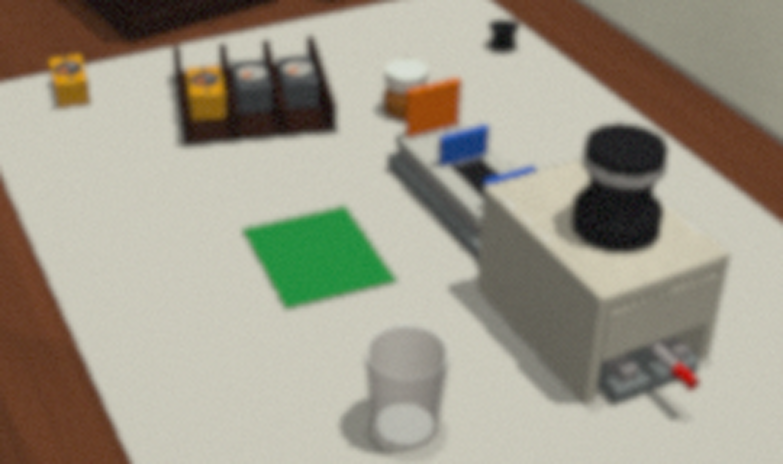

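View pics/c4.png

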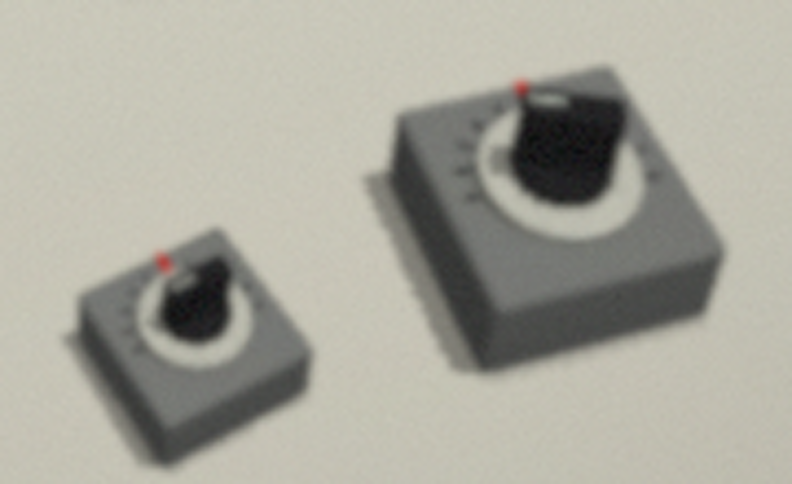

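Run:
```python
from h import *
im=load('top0');a=cv2.imread('pics/top0.png')
C=cloud(im)
hsv=cv2.cvtColor(a,cv2.COLOR_BGR2HSV)
H,S,V=[hsv[...,i].astype(int) for i in range(3)]
roi=np.zeros(H.shape,bool);roi[95:320,105:480]=1
def pts(mask,name,z):
    mask=cv2.morphologyEx((mask&roi).astype(np.uint8),cv2.MORPH_CLOSE,np.ones((9,9)) if name=='brass' else np.ones((1,1)))
    n,l,s,c=cv2.connectedComponentsWithStats(mask)
    for i in range(1,n):
        if s[i,4]<12: continue
        m=l==i; P=C[m]
        uv=np.argwhere(m)[:,::-1]
        W=onz(im,uv,z)[:,:2]
        (cx,cy),(w,h),ang=cv2.minAreaRect((W*1000).astype(np.float32))
        print(name,c[i].round(1),s[i,4],'depthz',np.median(P[:,2]).round(4),'mean',W.mean(0).round(4),'rect',np.round([cx,cy,w,h,ang],1))
pts((H>45)&(H<80)&(S>60),'green',.003)
pts((H>18)&(H<32)&(S>70)&(V>110),'brass',.034)
pts((H>8)&(H<20)&(S>95)&(V>130),'orange',.09)
pts((H>100)&(H<120)&(S>80)&(V>90),'blue',.07)
pts(((H<5)|(H>174))&(S>60)&(V>80),'red',.045)
# height mask
print(np.median(C[200:210,200:220,2]))
Z=C[...,2]
for n,b,lo,hi in [('dialbox',(395,185,455,245),.035,.06),('dialtop',(395,185,455,245),.07,.12),('hoodroof',(290,140,365,200),.09,.115),('jar',(180,155,210,190),.03,.07),('beaker',(325,225,360,260),.05,.1),('tube',(310,140,365,190),.15,.2),('smallbox',(400,255,445,290),.02,.06)]:
    r=np.zeros(H.shape,bool);r[b[1]:b[3],b[0]:b[2]]=1
    m=r&(Z>lo)&(Z<hi)
    P=C[m]; (cx,cy),(w,h),ang=cv2.minAreaRect((P[:,:2]*1000).astype(np.float32))
    print(n,m.sum(),P.mean(0).round(4),'rect',np.round([cx,cy,w,h,ang],1),'zmax',P[:,2].max().round(3))
```

```text
green [261.5 235.2] 1428 depthz 0.0026 mean [0.447  0.0811] rect [447.3  81.1 116.   95.8  85.9]
brass [156.8 236.2] 328 depthz 0.0336 mean [0.4495 0.3618] rect [449.8 361.8  63.8  37.4  73.5]
brass [122.9 281.9] 304 depthz 0.0302 mean [0.3308 0.4492] rect [330.6 448.9  62.5  34.   81.2]
orange [227.5 174.1] 70 depthz 0.0885 mean [0.6022 0.1641] rect [602.4 164.2   7.8  53.3  89.3]
orange [157.8 238.6] 14 depthz 0.035 mean [0.4384 0.3432] rect [438.1 343.3   9.2   7.   44.3]
orange [123.1 284.6] 18 depthz 0.031 mean [0.3257 0.4279] rect [326.  428.2   9.   11.9  44.7]
blue [278.4 174.1] 52 depthz 0.0688 mean [0.6035 0.0308] rect [605.2  30.6   8.   46.3  88.4]
blue [249.5 174.5] 34 depthz 0.0695 mean [0.6044 0.1079] rect [604.4 107.9   2.7  46.2  88.9]
red [366.1 172.4] 20 depthz 0.0387 mean [ 0.608  -0.2101] rect [ 607.9 -209.8   16.5    8.4   88.5]
0.0001255004710414287
dialbox 1233 [ 0.4863 -0.3634  0.046 ] rect [ 488.1 -367.1  102.9  100.4   78.4] zmax 0.06
dialtop 122 [ 0.4875 -0.3651  0.0854] rect [ 488.1 -366.8   16.6   41.4   50.8] zmax 0.092
hoodroof 2127 [ 0.6019 -0.0891  0.1043] rect [607.7 -97.8 121.3 160.5   0.9] zmax 0.115
jar 207 [0.6295 0.2658 0.0487] rect [6.303e+02 2.664e+02 4.130e+01 4.030e+01 5.000e-01] zmax 0.054
beaker 162 [ 0.4193 -0.1425  0.068 ] rect [ 418.2 -137.    57.4   58.    64.5] zmax 0.08
tube 530 [ 0.6056 -0.1109  0.1783] rect [ 606.9 -111.9   59.5   59.    89.5] zmax 0.186
smallbox 639 [ 0.3333 -0.3474  0.0327] rect [ 333.3 -350.4   65.9   69.2    3.6] zmax 0.06
```

The side view confirms the layout. It shows the pointer on the large dial at its camera-left end, and the red mark is visible there too. Next is a planner helper, then I'll approach the carrier.

```bash
cat >> h.py <<'E'
from scipy.spatial.transform import Rotation as R
def plan(x,y,z,jaw=None,show=True):
    s=bot.read_state(); M=R.from_rotvec(s['ee_rot']).as_matrix()
    d=M.T@(np.array([x,y,z])-s['tcp_pos'])*1000
    ty=np.degrees(np.arctan2(M[1,1],M[0,1]))
    print('t',round(s['time'],2),'tcp',s['tcp_pos'].round(4),'jaw(tool y) deg',ty.round(2),'tilt z',M[:,2].round(4),'q',s['joint_positions'].round(3),'F',s['wrist_force'].round(1),'gap',round(s['finger_gap'],3))
    print(' delta tool mm',d.round(1),end=' ')
    if jaw is not None:
        tw=(ty-jaw+90)%180-90   # + twist about tool z (down) lowers world angle
        a=np.radians(tw); 
        c,s_=np.cos(a),np.sin(a)
        d2=np.array([c*d[0]+s_*d[1],-s_*d[0]+c*d[1],d[2]])
        print('twist',tw.round(2),' delta AFTER twist',d2.round(1))
    else: print()
E
python3 - <<'E'
from h import *
plan(.450,.3628,.10,73.5)
E
```

```text
t 0.1 tcp [0.1823 0.4921 0.2306] jaw(tool y) deg 69.67 tilt z [-6.0e-04 -1.3e-03 -1.0e+00] q [ 1.146  0.053  1.402 -0.     1.689 -0.07 ] F [ 0.9  0.3 -0.2] gap 0.997
 delta tool mm [-296.   -28.   130.6] twist -3.83  delta AFTER twist [-293.5  -47.7  130.6]
```

Emit:
{"api": "carry_out", "payload": {"deltas": [[0, 0, 0, -3.8], [-36, -6, 12, 0], [-36, -6, 12, 0], [-36, -6, 12, 0], [-36, -6, 12, 0], [-36, -6, 12, 0], [-36, -6, 12, 0], [-36, -6, 12, 0], [-36, -6, 12, 0], [0, 0, 0, 0]], "hand": 1, "grip_force": 50}}

```text
time: 1.1
tcp_pos: [0.4522, 0.3591, 0.1259]
ee_rot: [-0.439, -3.105, 0.009]
wrist_force: [-0.6, -0.7, -1.0]
finger_gap: 0.997
```

Run:
```python
from h import *
plan(.450,.3628,.10,73.5)
```

```text
t 1.1 tcp [0.4522 0.3591 0.1259] jaw(tool y) deg 73.9 tilt z [-0.0066 -0.0051 -1.    ] q [ 0.607  0.261  1.38  -0.     1.508 -0.682] F [-0.6 -0.7 -1. ] gap 0.997
 delta tool mm [ 3.1  3.1 25.9] twist 0.4  delta AFTER twist [ 3.1  3.1 25.9]
```

Emit:
{"api": "carry_out", "payload": {"deltas": [[1.5, 1.5, 26, 0.4], [1.5, 1.5, 25, 0], [0, 0, 0, 0]]}}

```text
time: 1.4
tcp_pos: [0.45, 0.3621, 0.073]
ee_rot: [-0.454, -3.101, 0.01]
wrist_force: [-0.6, -0.7, -0.2]
finger_gap: 0.996
```

Run:
```python
from h import *
plan(.450,.3628,.002,73.5)
a=snap('side','s1');b=snap('top','t1')
A=cv2.imread('pics/s1.png')[120:220,140:320];B=cv2.imread('pics/t1.png')[150:300,80:280]
cv2.imwrite('pics/s1c.png',cv2.resize(A,None,fx=4.4,fy=4.4,interpolation=cv2.INTER_CUBIC))
cv2.imwrite('pics/t1c.png',cv2.resize(B,None,fx=4,fy=4,interpolation=cv2.INTER_CUBIC))
```

```text
t 1.4 tcp [0.45   0.3621 0.073 ] jaw(tool y) deg 73.34 tilt z [-0.0079 -0.0053 -1.    ] q [ 0.614  0.311  1.43   0.     1.41  -0.667] F [-0.6 -0.7 -0.2] gap 0.996
 delta tool mm [-0.3  1.2 71. ] twist -0.16  delta AFTER twist [-0.3  1.2 71. ]
```

View pics/s1c.png

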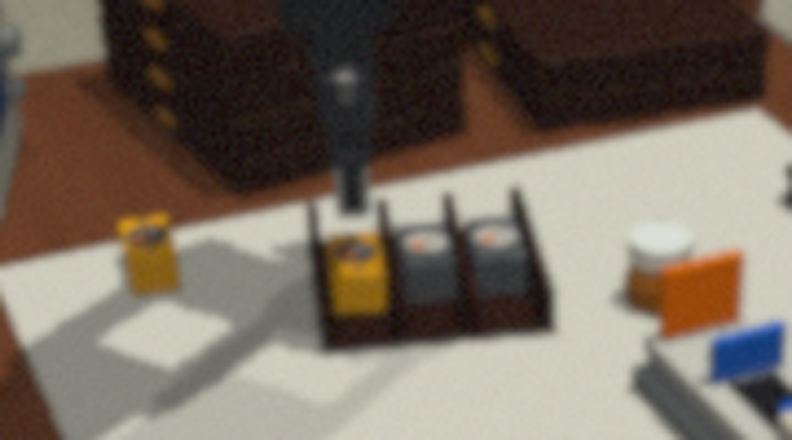

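View pics/t1c.png

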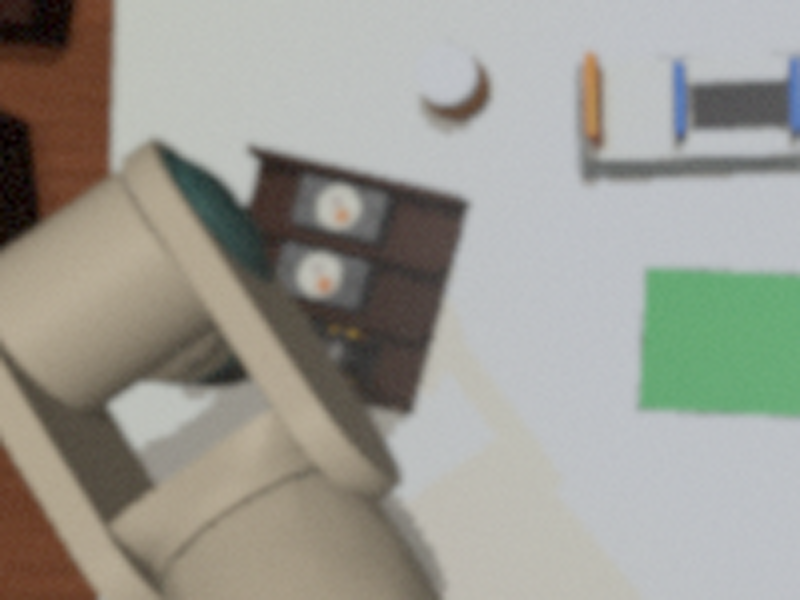

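The fingers line up with the brass carrier in the side view (crop x≈350). Next I lower and grip.

Emit:
{"api": "carry_out", "payload": {"deltas": [[0, 1, 20, 0], [0, 0, 18, 0], [0, 0, 14, 0], [0, 0, 10, 0], [0, 0, 7, 0], [0, 0, 1, 0]]}}

```text
time: 2.1
tcp_pos: [0.4553, 0.3685, 0.0143]
ee_rot: [0.45, 3.101, 0.013]
wrist_force: [-0.3, 0.8, -0.2]
finger_gap: 0.999
```

Emit:
{"api": "carry_out", "payload": {"deltas": [[0, 0, 0, 0], [0, 0, 0, 0], [0, 0, 0, 0], [0, 0, 0, 0], [0, 0, 0, 0], [0, 0, 0, 0]], "hand": -1, "grip_force": 50}}

```text
time: 2.7
tcp_pos: [0.456, 0.3688, 0.016]
ee_rot: [0.45, 3.099, 0.015]
wrist_force: [0.5, 0.1, -2.1]
finger_gap: 0.685
```

Run:
```python
from h import *
plan(.450,.3628,.002,73.5)
```

```text
t 2.7 tcp [0.456  0.3688 0.016 ] jaw(tool y) deg 73.48 tilt z [ 0.0109  0.0079 -0.9999] q [ 0.617  0.386  1.46   0.     1.282 -0.666] F [ 0.5  0.1 -2.1] gap 0.685
 delta tool mm [ 4.2 -7.6 13.9] twist -0.02  delta AFTER twist [ 4.2 -7.6 13.9]
```

The grip landed about 12 mm too high, so I'm reopening to go deeper.

Emit:
{"api": "carry_out", "payload": {"deltas": [[0, 0, 0, 0], [0, 0, 0, 0], [0, 0, 0, 0], [2, 0, 0, 0], [2, 0, 4, 0], [0, 0, 4, 0], [0, 0, 4, 0], [0, 0, 0, 0]], "hand": 1}}

```text
time: 3.5
tcp_pos: [0.4522, 0.3705, 0.0035]
ee_rot: [0.45, 3.099, 0.016]
wrist_force: [-0.8, 0.4, -0.5]
finger_gap: 0.999
```

Run:
```python
from h import *
plan(.450,.3628,.002,73.5)
```

```text
t 3.5 tcp [0.4522 0.3705 0.0035] jaw(tool y) deg 73.49 tilt z [ 0.0119  0.0088 -0.9999] q [ 0.623  0.398  1.473  0.     1.256 -0.66 ] F [-0.8  0.4 -0.5] gap 0.999
 delta tool mm [-0.  -8.1  1.4] twist -0.01  delta AFTER twist [-0.  -8.1  1.4]
```

Emit:
{"api": "carry_out", "payload": {"deltas": [[0, 0, 0, 0], [0, 0, 0, 0], [0, 0, 0, 0], [0, 0, 0, 0], [0, 0, 0, 0], [0, 0, 0, 0]], "hand": -1, "grip_force": 50}}

```text
time: 4.1
tcp_pos: [0.4523, 0.3705, 0.0035]
ee_rot: [0.45, 3.099, 0.016]
wrist_force: [0.3, 0.1, 0.2]
finger_gap: 0.695
```

Emit:
{"api": "carry_out", "payload": {"deltas": [[0, 0, -10, 0], [0, 0, -15, 0], [0, 0, -25, 0], [0, 0, -30, 0], [0, 0, -15, 0], [0, 0, 0, 0]]}}

```text
time: 4.7
tcp_pos: [0.4507, 0.3692, 0.106]
ee_rot: [0.45, 3.099, 0.015]
wrist_force: [-0.0, 0.3, -1.7]
finger_gap: 0.692
```

Run:
```python
from h import *
plan(.4475,.0808,.09,90)
snap('side','s2')
A=cv2.imread('pics/s2.png')[90:220,140:320]
cv2.imwrite('pics/s2c.png',cv2.resize(A,None,fx=4.4,fy=4.4,interpolation=cv2.INTER_CUBIC))
```

```text
t 4.7 tcp [0.4507 0.3692 0.106 ] jaw(tool y) deg 73.48 tilt z [ 0.0114  0.0083 -0.9999] q [ 0.623  0.275  1.405  0.     1.447 -0.66 ] F [-0.   0.3 -1.7] gap 0.692
 delta tool mm [ -78.8 -277.5   13.5] twist -16.52  delta AFTER twist [   3.3 -288.5   13.5]
```

View pics/s2c.png

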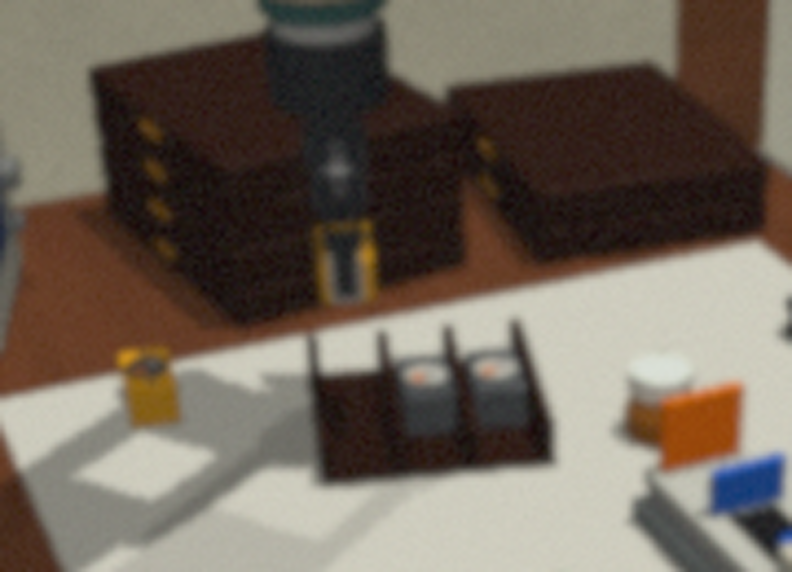

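The carrier is held square with the fingertips near its bottom, and both grey carriers are undisturbed. Next I take it over the pad.

Emit:
{"api": "carry_out", "payload": {"deltas": [[0, -10, 0, -8.5], [0, -20, 0, -8], [0, -37, 0, 0], [0, -37, 0, 0], [0, -37, 0, 0], [0, -37, 0, 0], [0, -37, 0, 0], [0, -37, 0, 0], [0, -25, 10, 0], [0, -8, 10, 0], [0, 0, 0, 0]]}}

```text
time: 5.85
tcp_pos: [0.4411, 0.0733, 0.0726]
ee_rot: [0.021, -3.138, -0.005]
wrist_force: [0.4, 0.9, -2.2]
finger_gap: 0.695
```

Run:
```python
from h import *
plan(.4475,.0808,.025,90.8)
```

```text
t 5.85 tcp [0.4411 0.0733 0.0726] jaw(tool y) deg 90.78 tilt z [-0.0038  0.0032 -1.    ] q [ 0.08  -0.049  1.827  0.004  1.367 -1.505] F [ 0.4  0.9 -2.2] gap 0.695
 delta tool mm [-6.7  7.2 47.6] twist -0.02  delta AFTER twist [-6.7  7.2 47.6]
```

Emit:
{"api": "carry_out", "payload": {"deltas": [[-4, 4, 18, 0], [-3, 3, 18, 0], [0, 0, 14, 0], [0, 0, 8, 0], [0, 0, 4, 0], [0, 0, 0, 0]]}}

```text
time: 6.45
tcp_pos: [0.4478, 0.0863, 0.0082]
ee_rot: [0.028, -3.136, -0.008]
wrist_force: [-0.8, 0.3, -2.1]
finger_gap: 0.695
```

Run:
```python
from h import *
plan(.4475,.0808,.004,90.8)
```

```text
t 6.45 tcp [0.4478 0.0863 0.0082] jaw(tool y) deg 91.03 tilt z [-0.005   0.0051 -1.    ] q [ 0.106  0.074  1.847  0.006  1.226 -1.485] F [-0.8  0.3 -2.1] gap 0.695
 delta tool mm [ 0.3 -5.5  4.2] twist 0.23  delta AFTER twist [ 0.3 -5.5  4.2]
```

Emit:
{"api": "carry_out", "payload": {"deltas": [[0, -4, 2, 0], [0, 0, 1.5, 0], [0, 0, 1, 0], [0, 0, 0, 0]]}}

```text
time: 6.85
tcp_pos: [0.4491, 0.0824, 0.0052]
ee_rot: [0.029, -3.14, -0.009]
wrist_force: [0.3, 0.6, -2.2]
finger_gap: 0.695
```

Run:
```python
from h import *
plan(.4475,.0808,.004,90.8)
```

```text
t 6.85 tcp [0.4491 0.0824 0.0052] jaw(tool y) deg 91.04 tilt z [-0.0017  0.0055 -1.    ] q [ 0.097  0.078  1.849  0.006  1.216 -1.494] F [ 0.3  0.6 -2.2] gap 0.695
 delta tool mm [ 1.6 -1.5  1.2] twist 0.24  delta AFTER twist [ 1.6 -1.5  1.2]
```

Emit:
{"api": "carry_out", "payload": {"deltas": [[0, 0, 1.5, 0], [0, 0, 1, 0], [0, 0, 1, 0], [0, 0, 0, 0]]}}

```text
time: 7.25
tcp_pos: [0.4498, 0.0823, 0.0028]
ee_rot: [0.028, -3.141, -0.009]
wrist_force: [-0.6, 0.6, -2.3]
finger_gap: 0.689
```

Run:
```python
from h import *
plan(.4475,.0808,.004,90.8)
```

```text
t 7.25 tcp [0.4498 0.0823 0.0028] jaw(tool y) deg 91.02 tilt z [-1.0e-04  5.7e-03 -1.0e+00] q [ 0.097  0.083  1.85   0.006  1.209 -1.494] F [-0.6  0.6 -2.3] gap 0.689
 delta tool mm [ 2.3 -1.4 -1.2] twist 0.22  delta AFTER twist [ 2.3 -1.4 -1.2]
```

Emit:
{"api": "carry_out", "payload": {"deltas": [[0, 0, 1, 0], [0, 0, 1, 0], [0, 0, 0, 0]]}}

```text
time: 7.55
tcp_pos: [0.4502, 0.0823, 0.0029]
ee_rot: [-0.029, 3.141, 0.009]
wrist_force: [0.1, -0.5, -2.7]
finger_gap: 0.694
```

Emit:
{"api": "carry_out", "payload": {"deltas": [[0, 0, 0, 0], [0, 0, 0, 0], [0, 0, 0, 0], [0, 0, -20, 0], [0, 0, -30, 0], [0, 0, -30, 0], [0, 0, -20, 8.5], [0, 0, -20, 8.5], [0, 0, 0, 8.5], [0, 0, 0, 8.5], [0, 0, 0, 8.5], [0, 0, 0, 8.5], [0, 0, 0, 8.5], [0, 0, 0, 8.5], [0, 0, 0, 8.5], [0, 0, 0, 8.5], [0, 0, 0, 0]], "hand": 1}}

```text
time: 9.25
tcp_pos: [0.4506, 0.0817, 0.1274]
ee_rot: [-2.126, -2.31, -0.009]
wrist_force: [0.1, 0.5, 0.0]
finger_gap: 1.0
```

Run:
```python
from h import *
plan(.4498,.0825,.05,0.8)
im=snap('side','s3');snap('top','t3')
A=cv2.imread('pics/s3.png')[100:300,150:410]
cv2.imwrite('pics/s3c.png',cv2.resize(A,None,fx=3,fy=3,interpolation=cv2.INTER_CUBIC))
```

```text
t 9.25 tcp [0.4506 0.0817 0.1274] jaw(tool y) deg 4.75 tilt z [ 0.002   0.0059 -1.    ] q [ 0.095 -0.082  1.743  0.006  1.478  0.012] F [0.1 0.5 0. ] gap 1.0
 delta tool mm [ 0.4 -1.  77.4] twist 3.95  delta AFTER twist [ 0.3 -1.  77.4]
```

View pics/s3c.png

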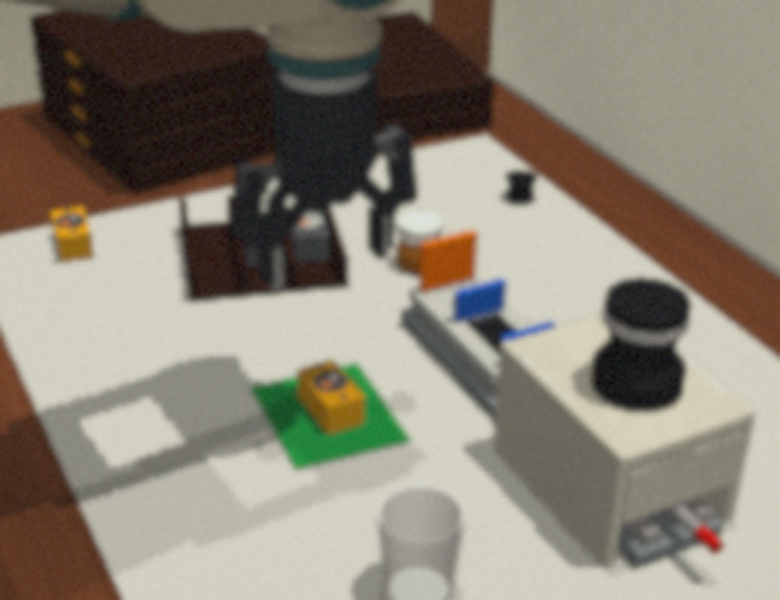

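View pics/t3.png

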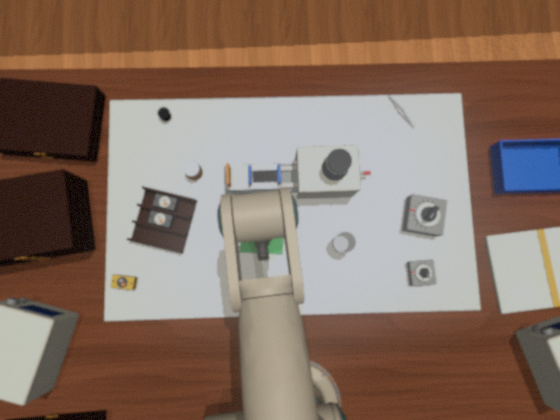

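The carrier stands flat on the pad (side crop ≈(333,397)). Next I regrip it by its long sides.

Emit:
{"api": "carry_out", "payload": {"deltas": [[0, 0, 25, 3.7], [0, -1, 30, 0], [0, 0, 25, 0], [0, 0, 20, 0], [0, 0, 10, 0], [0, 0, 4, 0], [0, 0, 0, 0]]}}

```text
time: 10.05
tcp_pos: [0.4517, 0.0826, 0.0114]
ee_rot: [2.173, 2.268, 0.015]
wrist_force: [-1.0, 0.3, 0.6]
finger_gap: 1.002
```

Run:
```python
from h import *
plan(.4502,.0823,.008,1.0)
```

```text
t 10.05 tcp [0.4517 0.0826 0.0114] jaw(tool y) deg 2.44 tilt z [ 0.007   0.0063 -1.    ] q [0.097 0.068 1.846 0.006 1.221 0.052] F [-1.   0.3  0.6] gap 1.002
 delta tool mm [-0.3 -1.6  3.4] twist 1.44  delta AFTER twist [-0.3 -1.5  3.4]
```

Emit:
{"api": "carry_out", "payload": {"deltas": [[0, -1, 2, 1.4], [0, 0, 1.5, 0], [0, 0, 0, 0]]}}

```text
time: 10.35
tcp_pos: [0.4524, 0.0828, 0.0102]
ee_rot: [2.2, 2.238, 0.02]
wrist_force: [0.5, -0.1, -0.2]
finger_gap: 0.997
```

Emit:
{"api": "carry_out", "payload": {"deltas": [[0, 0, 0, 0], [0, 0, 0, 0], [0, 0, 0, 0], [0, 0, 0, 0], [0, 0, 0, 0], [0, 0, 0, 0], [0, 0, 0, 0], [0, 0, 0, 0]], "hand": -1, "grip_force": 50}}

```text
time: 11.15
tcp_pos: [0.4533, 0.0829, 0.0116]
ee_rot: [2.198, 2.237, 0.023]
wrist_force: [0.9, -0.2, -0.4]
finger_gap: 0.384
```

Run:
```python
from h import *
plan(.4502,.0823,.008,1.0)
```

```text
t 11.15 tcp [0.4533 0.0829 0.0116] jaw(tool y) deg 1.01 tilt z [ 0.0138  0.007  -0.9999] q [0.097 0.067 1.846 0.006 1.214 0.078] F [ 0.9 -0.2 -0.4] gap 0.384
 delta tool mm [-0.5 -3.2  3.6] twist 0.01  delta AFTER twist [-0.5 -3.2  3.6]
```

Emit:
{"api": "carry_out", "payload": {"deltas": [[0, 0, -15, 0], [0, 0, -30, 0], [0, 0, -35, 0], [0, 0, -30, 0], [-2, 20, -8, 0], [-3, 35, 0, 0], [-3, 35, 0, 0], [-3, 33, 0, 0], [-2, 20, 0, 0], [0, 0, 0, 0]]}}

```text
time: 12.15
tcp_pos: [0.5966, 0.0709, 0.13]
ee_rot: [-2.2, -2.241, -0.012]
wrist_force: [-0.0, 1.1, -2.2]
finger_gap: 0.387
```

Run:
```python
from h import *
plan(.605,.0695,.10,0.8)
im=snap('side','s4')
A=cv2.imread('pics/s4.png')[70:270,200:460]
cv2.imwrite('pics/s4c.png',cv2.resize(A,None,fx=3,fy=3,interpolation=cv2.INTER_CUBIC))
```

```text
t 12.15 tcp [0.5966 0.0709 0.13  ] jaw(tool y) deg 1.04 tilt z [ 0.0046  0.0061 -1.    ] q [0.054 0.312 1.311 0.006 1.514 0.036] F [-0.   1.1 -2.2] gap 0.387
 delta tool mm [-1.8  8.2 30. ] twist 0.24  delta AFTER twist [-1.7  8.2 30. ]
```

View pics/s4c.png

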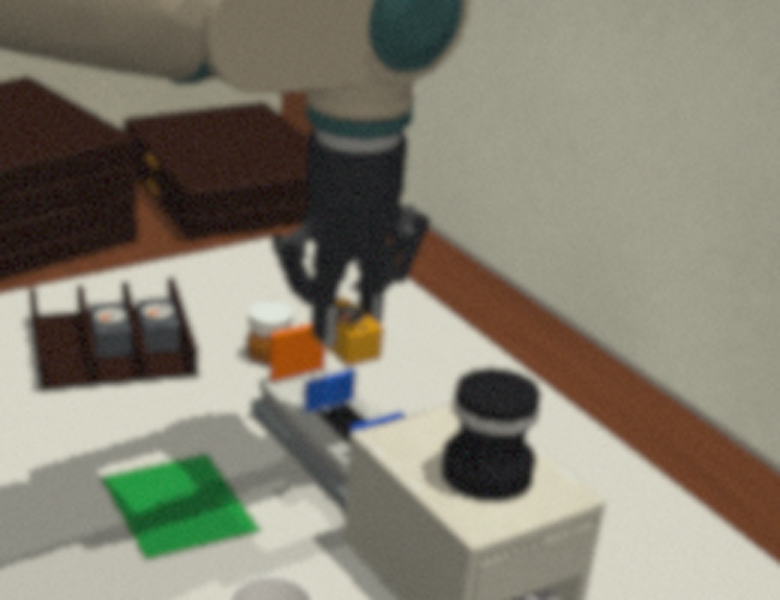

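The carrier hovers above the nest, still level. I'm moving to line up before the descent.

Emit:
{"api": "carry_out", "payload": {"deltas": [[-1, 4, 10, -0.2], [-1, 3, 10, 0], [0, 1, 8, 0], [0, 0, 0, 0]]}}

```text
time: 12.6
tcp_pos: [0.6012, 0.0697, 0.0978]
ee_rot: [-2.193, -2.243, -0.006]
wrist_force: [0.1, -0.4, -2.9]
finger_gap: 0.385
```

Run:
```python
from h import *
plan(.605,.0695,.0486,0.8)
im=snap('side','s5')
C=cloud(im)
a=cv2.imread('pics/s5.png');hsv=cv2.cvtColor(a,cv2.COLOR_BGR2HSV);H,S,V=[hsv[...,i].astype(int) for i in range(3)]
roi=np.zeros(H.shape,bool);roi[140:230,280:350]=1
for nm,m in(('brass',(H>18)&(H<30)&(S>110)&(V>90)),('blue',(H>100)&(H<125)&(S>110)),('orange',(H>5)&(H<14)&(S>150)),):
    m=cv2.erode((m&roi).astype(np.uint8),np.ones((2,2)))
    n,l,s,c=cv2.connectedComponentsWithStats(m)
    for i in range(1,n):
        if s[i,4]<8: continue
        P=C[l==i]; print(nm,c[i].round(1),s[i],np.percentile(P,5,0).round(4),np.median(P,0).round(4),np.percentile(P,95,0).round(4))
x0,y0=280,140
cv2.imwrite('pics/s5c.png',cv2.resize(a[y0:240,x0:400],None,fx=6,fy=6,interpolation=cv2.INTER_CUBIC))
```

```text
t 12.6 tcp [0.6012 0.0697 0.0978] jaw(tool y) deg 1.31 tilt z [-7.e-04  6.e-03 -1.e+00] q [0.052 0.354 1.325 0.006 1.463 0.028] F [ 0.1 -0.4 -2.9] gap 0.385
 delta tool mm [-0.6  3.9 49.1] twist 0.51  delta AFTER twist [-0.5  3.9 49.1]
brass [320.7 194.6] [315 188  12  13 118] [0.5831 0.0353 0.0977] [0.5962 0.0384 0.1118] [0.6113 0.0476 0.1196]
blue [307.2 202. ] [303 198  11   9  63] [0.588  0.1017 0.0418] [0.5973 0.1039 0.0508] [0.6118 0.1061 0.0647]
blue [319.  211.2] [317 211   6   2   8] [0.5847 0.0276 0.0406] [0.5931 0.031  0.0688] [0.6109 0.0704 0.0704]
orange [345.5 157.5] [337 146  13  23  93] [ 0.8695  0.3093 -0.003 ] [ 9.064e-01  3.600e-01 -6.000e-04] [0.9312 0.4487 0.0018]
orange [298.2 188.1] [291 180  15  16 163] [0.5696 0.0702 0.0468] [0.5987 0.1605 0.0646] [0.6182 0.1632 0.1194]
```

View pics/s5c.png

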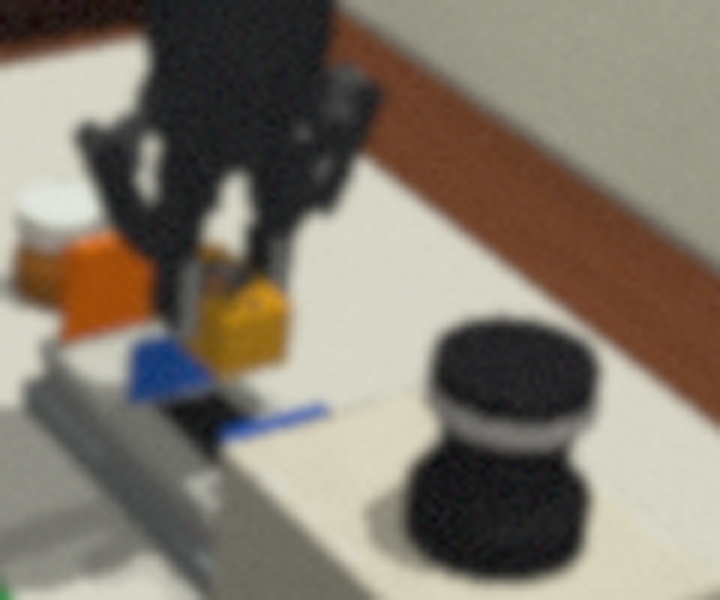

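Run:
```python
from h import *
for tag,rois in(('side0',[(270,160,350,230)]),):
    im=load(tag);C=cloud(im)
    a=cv2.imread(f'pics/{tag}.png');hsv=cv2.cvtColor(a,cv2.COLOR_BGR2HSV);H,S,V=[hsv[...,i].astype(int) for i in range(3)]
    roi=np.zeros(H.shape,bool);x0,y0,x1,y1=rois[0];roi[y0:y1,x0:x1]=1
    for nm,m in(('blue',(H>100)&(H<125)&(S>110)),('orange',(H>5)&(H<14)&(S>150)),):
        m=(m&roi).astype(np.uint8)
        n,l,s,c=cv2.connectedComponentsWithStats(m)
        for i in range(1,n):
            if s[i,4]<8: continue
            P=C[l==i]; P=P[np.abs(P[:,1]-np.median(P[:,1]))<.01]
            print(nm,c[i].round(1),s[i],np.percentile(P,2,0).round(4),np.median(P,0).round(4),np.percentile(P,98,0).round(4))
# brass end face in s5
im=load('s5');C=cloud(im);P=C[185:203,310:330].reshape(-1,3)
m=(abs(P[:,1]-.038)<.004)&(P[:,2]>.085)&(P[:,2]<.125); P=P[m];print(len(P),np.percentile(P,[2,50,98],axis=0).round(4))
```

```text
blue [309.4 199.7] [302 194  16  12 135] [0.5835 0.1007 0.0429] [0.6043 0.1039 0.0577] [0.6257 0.108  0.0701]
blue [318.7 211. ] [316 210   7   3  17] [0.6054 0.0685 0.0389] [0.6124 0.0725 0.0401] [0.6218 0.0745 0.0411]
orange [344.8 163.1] [337 160  13  10  71] [ 0.8642  0.331  -0.0034] [ 8.777e-01  3.394e-01 -4.000e-04] [0.8974 0.3476 0.001 ]
orange [298.3 186.6] [289 178  19  18 235] [0.5773 0.1577 0.0457] [0.6022 0.1608 0.0684] [0.6285 0.1651 0.0894]
137 [[0.5822 0.0351 0.0901]
 [0.5972 0.038  0.1058]
 [0.6155 0.0418 0.1198]]
```

Emit:
{"api": "carry_out", "payload": {"deltas": [[0, 2.5, 8, 0.5], [0, 1.5, 8, 0], [0, 0, 0, 0]]}}

```text
time: 12.95
tcp_pos: [0.6058, 0.0701, 0.082]
ee_rot: [-2.204, -2.234, -0.009]
wrist_force: [0.4, 0.5, -2.1]
finger_gap: 0.385
```

Run:
```python
from h import *
plan(.6055,.0698,.0486,0.8)
```

```text
t 12.95 tcp [0.6058 0.0701 0.082 ] jaw(tool y) deg 0.78 tilt z [ 0.0017  0.0062 -1.    ] q [0.052 0.379 1.326 0.006 1.434 0.037] F [ 0.4  0.5 -2.1] gap 0.385
 delta tool mm [-0.5 -0.4 33.4] twist -0.02  delta AFTER twist [-0.5 -0.4 33.4]
```

Emit:
{"api": "carry_out", "payload": {"deltas": [[0, 0, 10, 0], [0, 0, 9, 0], [0, 0, 6, 0], [0, 0, 0, 0]]}}

```text
time: 13.35
tcp_pos: [0.6057, 0.0703, 0.0545]
ee_rot: [-2.204, -2.234, -0.008]
wrist_force: [-0.1, 0.5, -1.8]
finger_gap: 0.392
```

Run:
```python
from h import *
plan(.6055,.0698,.0486,0.8)
im=snap('side','s6');a=cv2.imread('pics/s6.png')
cv2.imwrite('pics/s6c.png',cv2.resize(a[140:240,280:400],None,fx=6,fy=6,interpolation=cv2.INTER_CUBIC))
```

```text
t 13.35 tcp [0.6057 0.0703 0.0545] jaw(tool y) deg 0.78 tilt z [ 0.0012  0.0062 -1.    ] q [0.052 0.408 1.348 0.006 1.385 0.037] F [-0.1  0.5 -1.8] gap 0.392
 delta tool mm [-0.5 -0.2  5.9] twist -0.02  delta AFTER twist [-0.5 -0.2  5.9]
```

View pics/s6c.png

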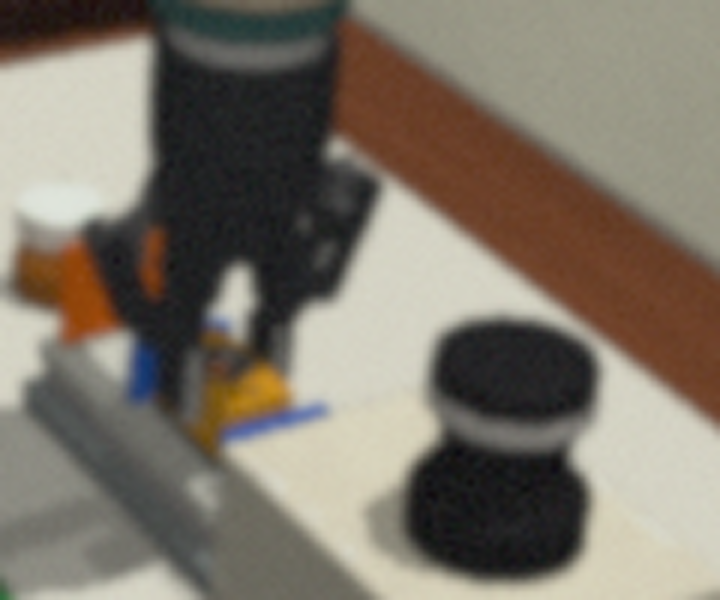

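It is between the cheeks with no side force. I'm lowering to contact.

Emit:
{"api": "carry_out", "payload": {"deltas": [[0, 0, 2, 0], [0, 0, 1.5, 0], [0, 0, 1, 0], [0, 0, 1, 0], [0, 0, 0, 0]]}}

```text
time: 13.9
tcp_pos: [0.6067, 0.0703, 0.0504]
ee_rot: [-2.205, -2.235, -0.012]
wrist_force: [-1.1, -0.6, -1.5]
finger_gap: 0.388
```

Run:
```python
from h import *
plan(.6055,.0698,.0486,0.8)
```

```text
t 13.9 tcp [0.6067 0.0703 0.0504] jaw(tool y) deg 0.78 tilt z [ 0.0042  0.0064 -1.    ] q [0.052 0.413 1.35  0.006 1.374 0.037] F [-1.1 -0.6 -1.5] gap 0.388
 delta tool mm [-0.5 -1.2  1.8] twist -0.02  delta AFTER twist [-0.5 -1.2  1.8]
```

Emit:
{"api": "carry_out", "payload": {"deltas": [[0, -1, 1, 0], [0, 0, 1, 0], [0, 0, 1, 0], [0, 0, 0, 0]]}}

```text
time: 14.3
tcp_pos: [0.606, 0.0704, 0.049]
ee_rot: [-2.206, -2.236, -0.013]
wrist_force: [0.3, 0.6, -1.9]
finger_gap: 0.387
```

Run:
```python
from h import *
plan(.6055,.0698,.0486,0.8)
```

```text
t 14.3 tcp [0.606  0.0704 0.049 ] jaw(tool y) deg 0.79 tilt z [ 0.0055  0.0063 -1.    ] q [0.052 0.411 1.355 0.006 1.37  0.037] F [ 0.3  0.6 -1.9] gap 0.387
 delta tool mm [-0.6 -0.5  0.4] twist -0.01  delta AFTER twist [-0.6 -0.5  0.4]
```

Emit:
{"api": "carry_out", "payload": {"deltas": [[0, 0, 1.5, 0], [0, 0, 1, 0], [0, 0, 1, 0], [0, 0, 0, 0]]}}

```text
time: 14.7
tcp_pos: [0.6066, 0.0704, 0.0488]
ee_rot: [2.205, 2.236, 0.015]
wrist_force: [0.4, -1.1, -2.2]
finger_gap: 0.389
```

Emit:
{"api": "carry_out", "payload": {"deltas": [[0, 0, 2, 0], [0, 0, 2, 0], [0, 0, 0, 0]]}}

```text
time: 15.0
tcp_pos: [0.6071, 0.0704, 0.049]
ee_rot: [2.204, 2.236, 0.017]
wrist_force: [-0.1, 0.1, -1.6]
finger_gap: 0.389
```

Emit:
{"api": "carry_out", "payload": {"deltas": [[0, 0, 0, 0], [0, 0, 0, 0], [0, 0, 0, 0], [0, 0, 0, 0], [0, 0, -20, 0], [0, 0, -30, 0], [0, 0, -30, 0], [0, 0, -20, 0], [30, 0, 0, 0], [40, 0, 0, 0], [40, 0, 0, 0], [30, 0, 0, 0], [10, 0, 0, 0], [0, 0, 0, 0]], "hand": 0.9}}

```text
time: 16.4
tcp_pos: [0.6046, 0.2237, 0.1517]
ee_rot: [2.208, 2.232, 0.017]
wrist_force: [-0.2, 1.3, 0.1]
finger_gap: 0.95
```

Run:
```python
from h import *
plan(.602,.19,.055,0.8)
im=snap('side','s7');a=cv2.imread('pics/s7.png')
cv2.imwrite('pics/s7c.png',cv2.resize(a[140:240,280:400],None,fx=6,fy=6,interpolation=cv2.INTER_CUBIC))
im=snap('top','t7');a=cv2.imread('pics/t7.png')
cv2.imwrite('pics/t7c.png',cv2.resize(a[130:230,170:310],None,fx=5.5,fy=5.5,interpolation=cv2.INTER_CUBIC))
```

```text
t 16.4 tcp [0.6046 0.2237 0.1517] jaw(tool y) deg 0.61 tilt z [ 0.0089  0.0065 -0.9999] q [0.296 0.416 1.137 0.004 1.579 0.285] F [-0.2  1.3  0.1] gap 0.95
 delta tool mm [-34.3  -3.8  96.5] twist -0.19  delta AFTER twist [-34.3  -3.9  96.5]
```

View pics/s7c.png

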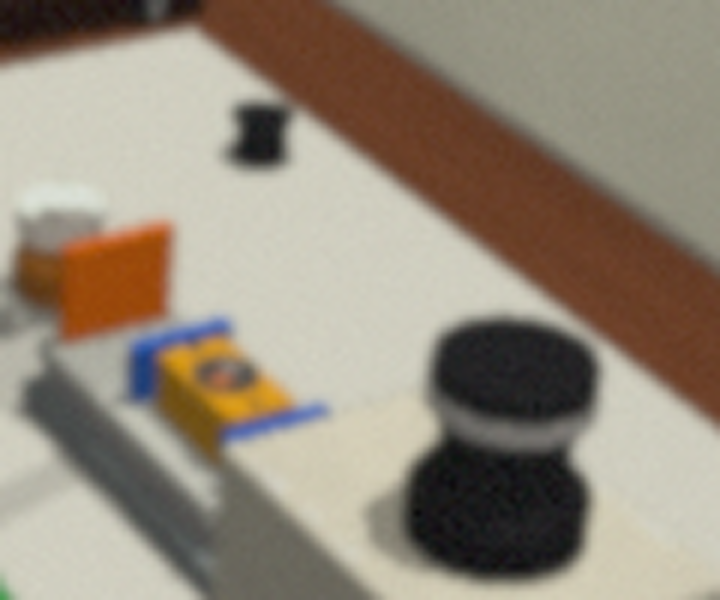

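View pics/t7c.png

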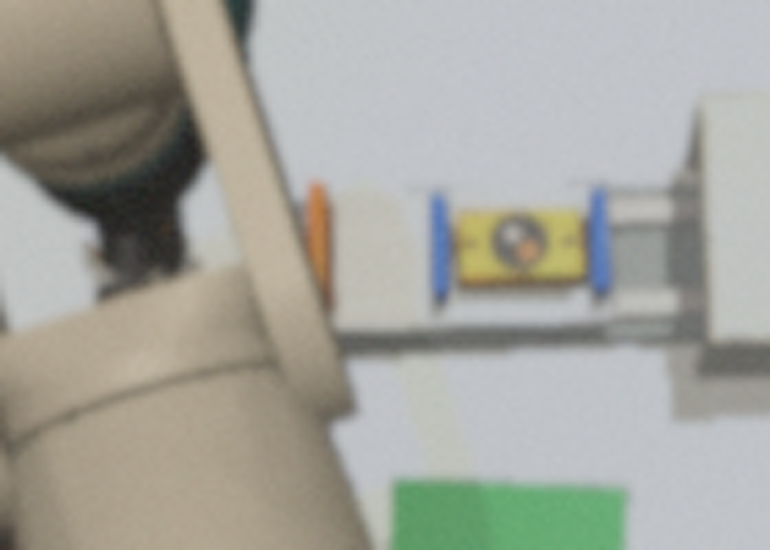

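The carrier lies flat and centred between the cheeks, in both the top crop (≈(522,246)) and the side crop. Next I shut the fingers and come down behind the orange plate, clear of the jar at y≈0.266.

Emit:
{"api": "carry_out", "payload": {"deltas": [[-14, -1, 5, 0], [-12, -1, 10, 0], [0, 0, 15, 0], [0, 0, 15, 0], [0, 0, 10, 0], [0, 0, 0, 0]], "hand": -1, "grip_force": 60}}

```text
time: 17.1
tcp_pos: [0.6031, 0.1877, 0.0898]
ee_rot: [2.219, 2.222, 0.011]
wrist_force: [-1.6, -0.9, -0.9]
finger_gap: -0.002
```

Run:
```python
from h import *
plan(.6028,.197,.055,0.8)
im=snap('side','s8');a=cv2.imread('pics/s8.png')
cv2.imwrite('pics/s8c.png',cv2.resize(a[130:230,260:380],None,fx=6,fy=6,interpolation=cv2.INTER_CUBIC))
```

```text
t 17.1 tcp [0.6031 0.1877 0.0898] jaw(tool y) deg 0.07 tilt z [ 0.0057  0.0042 -1.    ] q [0.242 0.428 1.248 0.003 1.46  0.241] F [-1.6 -0.9 -0.9] gap -0.002
 delta tool mm [ 9.1 -0.5 34.8] twist -0.73  delta AFTER twist [ 9.1 -0.4 34.8]
```

View pics/s8c.png

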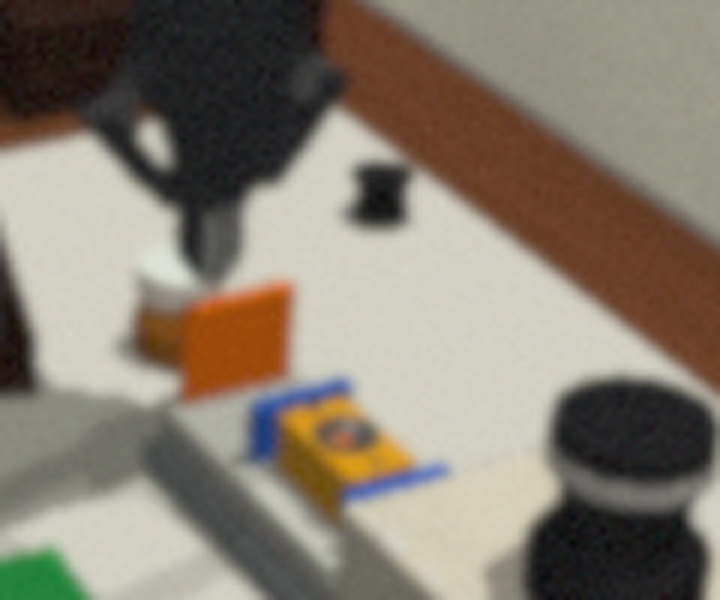

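Emit:
{"api": "carry_out", "payload": {"deltas": [[8, 0, 8, -0.7], [2, 0, 10, 0], [0, 0, 10, 0], [0, 0, 7, 0], [0, 0, 0, 0]]}}

```text
time: 17.65
tcp_pos: [0.6041, 0.2007, 0.0536]
ee_rot: [2.201, 2.238, 0.015]
wrist_force: [-0.2, -0.5, 0.0]
finger_gap: -0.002
```

Run:
```python
from h import *
plan(.6028,.18,.053,0.8)
```

```text
t 17.65 tcp [0.6041 0.2007 0.0536] jaw(tool y) deg 0.97 tilt z [ 0.0085  0.0052 -1.    ] q [0.261 0.473 1.263 0.003 1.396 0.244] F [-0.2 -0.5  0. ] gap -0.002
 delta tool mm [-20.6  -1.6   0.5] twist 0.17  delta AFTER twist [-20.6  -1.5   0.5]
```

Emit:
{"api": "carry_out", "payload": {"deltas": [[-8, -0.5, 0, 0], [-6, -0.5, 0, 0], [-5, 0, 0, 0], [-4, 0, 0, 0], [-4, 0, 0, 0], [-4, 0, 0, 0]]}}

```text
time: 18.25
tcp_pos: [0.6037, 0.1721, 0.0541]
ee_rot: [-2.198, -2.24, -0.03]
wrist_force: [1.2, 9.8, -3.7]
finger_gap: -0.002
```

Emit:
{"api": "carry_out", "payload": {"deltas": [[-4, 0, 0, 0], [-4, 0, 0, 0], [-4, 0, 0, 0]]}}

```text
time: 18.55
tcp_pos: [0.6038, 0.1648, 0.0542]
ee_rot: [-2.19, -2.239, -0.044]
wrist_force: [0.4, 8.7, -3.3]
finger_gap: -0.0
```

Emit:
{"api": "carry_out", "payload": {"deltas": [[-5, 0, 0, 0], [-5, 0, 0, 0], [-5, 0, 0, 0], [-5, 0, 0, 0]]}}

```text
time: 18.95
tcp_pos: [0.604, 0.1512, 0.0544]
ee_rot: [-2.179, -2.238, -0.062]
wrist_force: [1.2, 3.7, -2.3]
finger_gap: 0.001
```

Run:
```python
from h import *
plan(.605,.10,.053,0.8)
im=snap('side','s9');a=cv2.imread('pics/s9.png')
cv2.imwrite('pics/s9c.png',cv2.resize(a[130:230,260:380],None,fx=6,fy=6,interpolation=cv2.INTER_CUBIC))
```

```text
t 18.95 tcp [0.604  0.1512 0.0544] jaw(tool y) deg 1.49 tilt z [ 0.0154  0.0407 -0.9991] q [0.169 0.425 1.326 0.038 1.369 0.136] F [ 1.2  3.7 -2.3] gap 0.001
 delta tool mm [-51.3  -0.3  -0.7] twist 0.69  delta AFTER twist [-51.3   0.3  -0.7]
```

View pics/s9c.png

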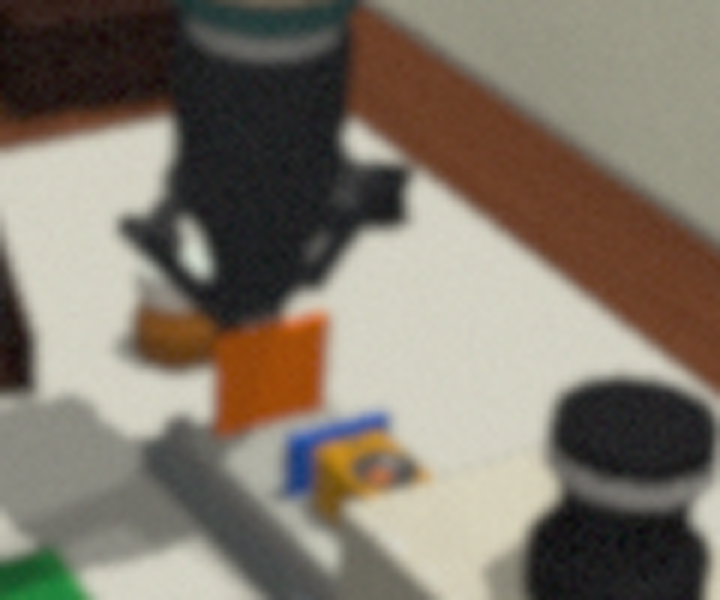

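It broke free (force down to 3.7 N), and the carrier is still seated. I continue gently.

Emit:
{"api": "carry_out", "payload": {"deltas": [[-6, 0, 0, 0], [-6, 0, 0, 0], [-6, 0, 0, 0], [-6, 0, 0, 0], [-6, 0, 0, 0], [-6, 0, 0, 0], [-6, 0, 0, 0]]}}

```text
time: 19.7
tcp_pos: [0.605, 0.1048, 0.0542]
ee_rot: [-2.18, -2.237, -0.062]
wrist_force: [-2.2, 2.0, 2.4]
finger_gap: 0.003
```

```bash
cat > rod.py <<'E'
from h import *
import sys
t=sys.argv[1]; plan(.606,.05,.053,0.8)
im=snap('side',t);a=cv2.imread(f'pics/{t}.png');hsv=cv2.cvtColor(a,cv2.COLOR_BGR2HSV);H,S,V=[hsv[...,i].astype(int) for i in range(3)]
m=((H<6)|(H>172))&(S>120)&(V>90); r=np.zeros(H.shape,bool); r[255:310,350:430]=1; m&=r
uv=np.argwhere(m)[:,::-1]; P=cloud(im)[m]; print('red n',len(uv),uv.mean(0).round(2),uv.min(0),uv.max(0)); W=onz(im,uv.mean(0),.037); print(W.round(4))
cv2.imwrite(f'pics/{t}c.png',cv2.resize(a[130:320,260:430],None,fx=3.1,fy=3.1,interpolation=cv2.INTER_CUBIC))
E
python3 rod.py s10
python3 - <<'E'
from h import *
im=load('side0');a=cv2.imread('pics/side0.png');hsv=cv2.cvtColor(a,cv2.COLOR_BGR2HSV);H,S,V=[hsv[...,i].astype(int) for i in range(3)]
m=((H<6)|(H>172))&(S>120)&(V>90); r=np.zeros(H.shape,bool); r[255:310,350:430]=1; m&=r
uv=np.argwhere(m)[:,::-1];print(len(uv),uv.mean(0).round(2),uv.min(0),uv.max(0),onz(im,uv.mean(0),.037).round(4))
E
```

```text
t 19.7 tcp [0.605  0.1048 0.0542] jaw(tool y) deg 1.44 tilt z [ 0.0155  0.0406 -0.9991] q [0.094 0.405 1.353 0.04  1.365 0.06 ] F [-2.2  2.   2.4] gap 0.003
 delta tool mm [-54.8  -0.4  -1. ] twist 0.64  delta AFTER twist [-54.8   0.2  -1. ]
red n 37 [385.57 278.76] [382 275] [389 282]
[[ 0.6101 -0.2136  0.037 ]]
37 [385.57 278.76] [382 275] [389 282] [[ 0.6101 -0.2136  0.037 ]]
```

Emit:
{"api": "carry_out", "payload": {"deltas": [[-5, 0, 0, 0], [-5, 0, 0, 0], [-5, 0, 0, 0], [-5, 0, 0, 0]]}}

```text
time: 20.15
tcp_pos: [0.606, 0.0823, 0.0536]
ee_rot: [-2.182, -2.237, -0.063]
wrist_force: [-0.8, 2.4, 1.9]
finger_gap: -0.0
```

```bash
python3 rod.py s11
```

```text
t 20.15 tcp [0.606  0.0823 0.0536] jaw(tool y) deg 1.41 tilt z [ 0.0165  0.04   -0.9991] q [0.057 0.399 1.361 0.04  1.363 0.024] F [-0.8  2.4  1.9] gap -0.0
 delta tool mm [-32.3  -0.8  -0.7] twist 0.61  delta AFTER twist [-32.3  -0.5  -0.7]
red n 37 [385.57 278.76] [382 275] [389 282]
[[ 0.6101 -0.2136  0.037 ]]
```

Emit:
{"api": "carry_out", "payload": {"deltas": [[-4, 0, 0, 0], [-4, 0, 0, 0], [-4, 0, 0, 0]]}}

```text
time: 20.5
tcp_pos: [0.6065, 0.0688, 0.0532]
ee_rot: [-2.183, -2.237, -0.062]
wrist_force: [-2.0, 2.9, 2.4]
finger_gap: 0.003
```

```bash
python3 rod.py s12
```

```text
t 20.5 tcp [0.6065 0.0688 0.0532] jaw(tool y) deg 1.4 tilt z [ 0.0169  0.0394 -0.9991] q [0.035 0.397 1.365 0.04  1.362 0.002] F [-2.   2.9  2.4] gap 0.003
 delta tool mm [-18.7  -1.   -0.6] twist 0.6  delta AFTER twist [-18.7  -0.8  -0.6]
red n 37 [385.57 278.76] [382 275] [389 282]
[[ 0.6101 -0.2136  0.037 ]]
```

Emit:
{"api": "carry_out", "payload": {"deltas": [[-3, 0, 0, 0], [-3, 0, 0, 0], [-3, 0, 0, 0]]}}

```text
time: 20.85
tcp_pos: [0.6069, 0.0585, 0.0528]
ee_rot: [-2.183, -2.237, -0.062]
wrist_force: [-1.1, 2.6, 1.8]
finger_gap: 0.004
```

```bash
python3 rod.py s13
```

```text
t 20.85 tcp [0.6069 0.0585 0.0528] jaw(tool y) deg 1.38 tilt z [ 0.0172  0.0389 -0.9991] q [ 0.018  0.396  1.367  0.04   1.361 -0.015] F [-1.1  2.6  1.8] gap 0.004
 delta tool mm [-8.5 -1.1 -0.5] twist 0.58  delta AFTER twist [-8.5 -1.  -0.5]
red n 37 [385.57 278.76] [382 275] [389 282]
[[ 0.6101 -0.2136  0.037 ]]
```

Emit:
{"api": "carry_out", "payload": {"deltas": [[-3, 0, 0, 0], [-3, 0, 0, 0], [-3, 0, 0, 0]]}}

```text
time: 21.2
tcp_pos: [0.6072, 0.0486, 0.0525]
ee_rot: [-2.183, -2.238, -0.062]
wrist_force: [-1.0, 3.2, 2.2]
finger_gap: 0.001
```

```bash
python3 rod.py s14
```

```text
t 21.2 tcp [0.6072 0.0486 0.0525] jaw(tool y) deg 1.38 tilt z [ 0.0173  0.0388 -0.9991] q [ 1.000e-03  3.950e-01  1.369e+00  4.000e-02  1.360e+00 -3.100e-02] F [-1.   3.2  2.2] gap 0.001
 delta tool mm [ 1.4 -1.1 -0.5] twist 0.58  delta AFTER twist [ 1.4 -1.1 -0.5]
red n 35 [386.46 279.49] [383 276] [390 283]
[[ 0.6104 -0.2163  0.037 ]]
```

View pics/s14c.png

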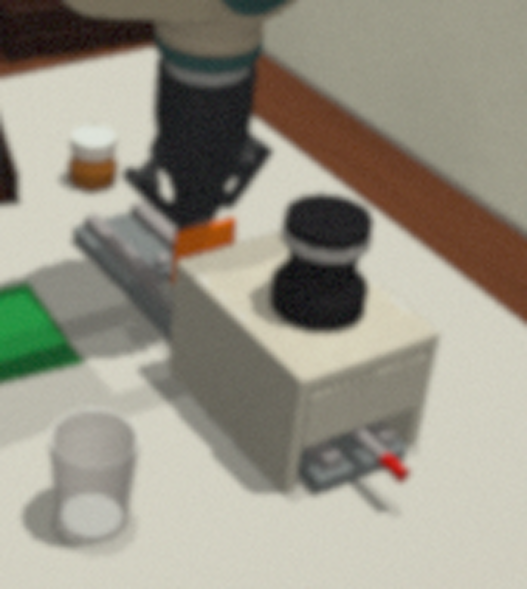

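The red tip has started out (2.7 mm), so I go on slowly.

Emit:
{"api": "carry_out", "payload": {"deltas": [[-2.5, 0, 0, 0], [-2, 0, 0, 0]]}}

```text
time: 21.45
tcp_pos: [0.6073, 0.0435, 0.0524]
ee_rot: [-2.184, -2.237, -0.062]
wrist_force: [-0.9, 2.8, 2.8]
finger_gap: 0.002
```

```bash
python3 rod.py s15
```

```text
t 21.45 tcp [0.6073 0.0435 0.0524] jaw(tool y) deg 1.37 tilt z [ 0.0174  0.0387 -0.9991] q [-0.007  0.395  1.37   0.04   1.36  -0.039] F [-0.9  2.8  2.8] gap 0.002
 delta tool mm [ 6.6 -1.1 -0.4] twist 0.57  delta AFTER twist [ 6.6 -1.2 -0.4]
red n 34 [387.91 281.06] [384 278] [391 285]
[[ 0.6101 -0.2216  0.037 ]]
```

Emit:
{"api": "carry_out", "payload": {"deltas": [[-1.5, 0, 0, 0], [-1.5, 0, 0, 0]]}}

```text
time: 21.7
tcp_pos: [0.6073, 0.0414, 0.0524]
ee_rot: [-2.182, -2.237, -0.065]
wrist_force: [-2.4, 11.4, 2.9]
finger_gap: 0.003
```

```bash
python3 rod.py s16
```

```text
t 21.7 tcp [0.6073 0.0414 0.0524] jaw(tool y) deg 1.4 tilt z [ 0.0173  0.041  -0.999 ] q [-0.012  0.395  1.37   0.042  1.36  -0.045] F [-2.4 11.4  2.9] gap 0.003
 delta tool mm [ 8.6 -1.1 -0.3] twist 0.6  delta AFTER twist [ 8.6 -1.2 -0.3]
red n 34 [388.59 281.5 ] [385 278] [392 285]
[[ 0.6106 -0.2233  0.037 ]]
```

The carriage is home: the tip is about 9.7 mm out and the force rose to 11 N. I'm backing off. Then I measure the dial.

Emit:
{"api": "carry_out", "payload": {"deltas": [[5, 0, 0, 0], [15, 0, 0, 0], [15, 0, -10, 0], [0, 0, -30, 0], [0, 0, -40, 0], [0, 0, -40, 0], [0, 0, -40, 0], [0, 0, 0, 0]]}}

```text
time: 22.55
tcp_pos: [0.6022, 0.076, 0.2207]
ee_rot: [-2.181, -2.24, -0.057]
wrist_force: [0.9, 0.8, 0.8]
finger_gap: -0.005
```

```bash
python3 rod.py s17
python3 - <<'E'
from h import *
im=snap('top','t17')
a=cv2.imread('pics/t17.png')
hsv=cv2.cvtColor(a,cv2.COLOR_BGR2HSV);H,S,V=[hsv[...,i].astype(int) for i in range(3)]
C=cloud(im)
r=np.zeros(H.shape,bool);r[190:240,398:452]=1
m=r&((H<10)|(H>172))&(S>60);uv=np.argwhere(m)[:,::-1];print('red',len(uv),uv.mean(0));w=a[...,2].astype(float)-a[...,1]
ys,xs=np.where(m);wt=w[m];c=np.array([(xs*wt).sum(),(ys*wt).sum()])/wt.sum();RM=onz(im,c,.045)[0];print(RM)
ring=r&(V>205)&(abs(C[...,2]-.047)<.01)
print('ring n',ring.sum())
cen=np.array([.4881,-.3669]);d=RM[:2]-cen;am=np.degrees(np.arctan2(d[1],d[0]));print('mark dir deg',am)
t=r&(C[...,2]>.075)
P=C[t][:,:2];rect=cv2.minAreaRect((P*1000).astype(np.float32));print(rect);q=P-P.mean(0);e,v=np.linalg.eigh(q.T@q);ax=v[:,1];print('pca',np.degrees(np.arctan2(ax[1],ax[0])),P.mean(0))
s=cv2.imread('pics/s17.png')
cv2.imwrite('pics/d17s.png',cv2.resize(s[320:400,340:430],None,fx=8,fy=7.4,interpolation=cv2.INTER_CUBIC))
cv2.imwrite('pics/d17t.png',cv2.resize(a[190:245,395:455],None,fx=10,fy=10,interpolation=cv2.INTER_CUBIC))
E
```

```text
t 22.55 tcp [0.6022 0.076  0.2207] jaw(tool y) deg 1.5 tilt z [ 0.015   0.0365 -0.9992] q [0.048 0.273 1.177 0.036 1.675 0.026] F [0.9 0.8 0.8] gap -0.005
 delta tool mm [-32.1   0.4 166.7] twist 0.7  delta AFTER twist [-32.1   0.8 166.7]
red n 34 [388.59 281.5 ] [385 278] [392 285]
[[ 0.6106 -0.2233  0.037 ]]
red 11 [411.36363636 209.36363636]
[ 0.50277875 -0.32702083  0.045     ]
ring n 0
mark dir deg 69.79231611027639
((420.154052734375, -165.3055877685547), (29.677793502807617, 465.3709716796875), 18.466575622558594)
pca 106.81810751295988 [ 0.47807876 -0.33428536]
```

View pics/d17s.png

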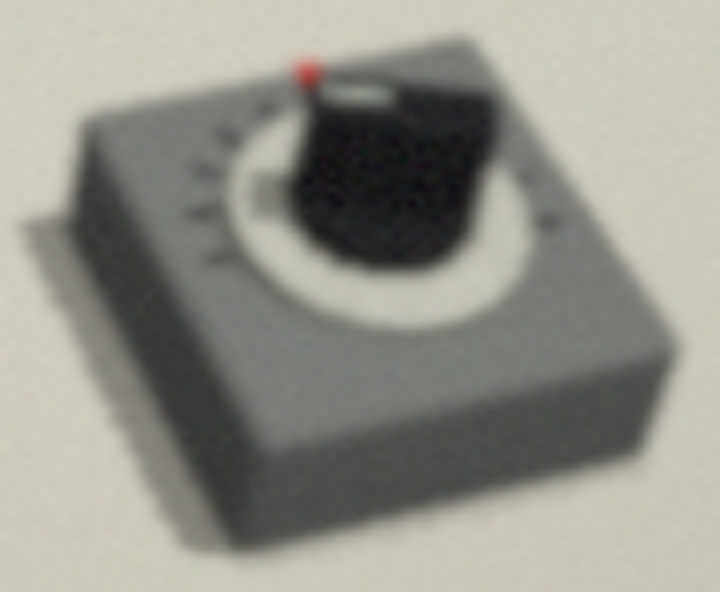

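View pics/d17t.png

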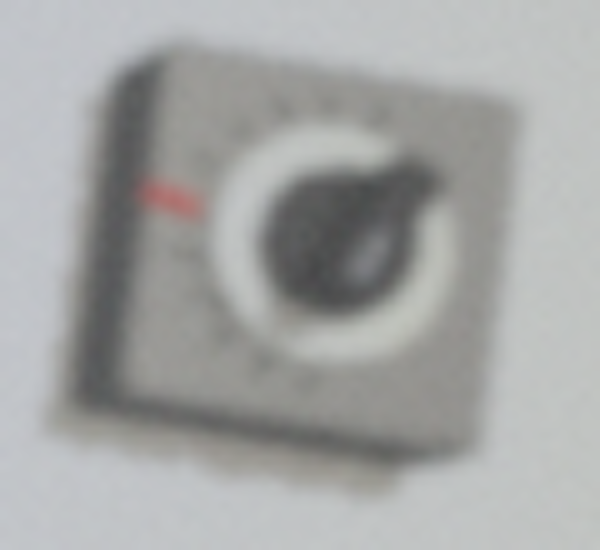

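The pointer is at the side camera's left end. The mark direction is uncertain between 70° and 78°, so I'm taking polar profiles of the ticks on the box-top plane from both cameras.

```bash
cat > pol.py <<'E'
from h import *
def ringc(im):
    a=im['pixels'];g=cv2.cvtColor(a,cv2.COLOR_RGB2HSV)
    return a
def polar(im,c,z,rs,th):
    T,Rr=np.meshgrid(np.radians(th),rs)
    P=np.stack([c[0]+Rr*np.cos(T),c[1]+Rr*np.sin(T),np.full(T.shape,z)],-1)
    uv=proj(im,P).reshape(*T.shape,2).astype(np.float32)
    return cv2.remap(im['pixels'],uv[...,0],uv[...,1],cv2.INTER_CUBIC).astype(float)
E
python3 - <<'E'
from pol import *
for tag in('top0','side0'):
    im=load(tag);a=im['pixels'];C=cloud(im)
    c0=np.array([.488,-.367])
    # box top: pixels with depth z .04-.05 near
    near=(np.hypot(C[...,0]-c0[0],C[...,1]-c0[1])<.075)
    m=near&(C[...,2]>.040)&(C[...,2]<.052)
    rect=cv2.minAreaRect((C[m][:,:2]*1000).astype(np.float32));print(tag,'box',np.round(rect[0],1),np.round(rect[1],1),round(rect[2],1))
    b=near&(C[...,2]>.078)&(C[...,2]<.098)
    rect=cv2.minAreaRect((C[b][:,:2]*1000).astype(np.float32));print('  bar',b.sum(),np.round(rect[0],1),np.round(rect[1],1),round(rect[2],1))
    # white ring
    g=a.min(-1).astype(int); w=near&(g>g[m].mean()+25)&(C[...,2]>.03)&(C[...,2]<.056)
    uv=np.argwhere(w)[:,::-1];W=onz(im,uv,.047)[:,:2]*1000
    (x,y),r=cv2.minEnclosingCircle(W.astype(np.float32));print('  ring',len(uv),round(x,1),round(y,1),round(r,1))
    im_c=np.array([.488,-.367])
    out=polar(im,im_c,.045,np.arange(.020,.050,.00025),np.arange(-60,300,.5))
    cv2.imwrite(f'pics/pol_{tag}.png',cv2.cvtColor(cv2.resize(np.clip(out,0,255).astype(np.uint8),(720,360)),cv2.COLOR_RGB2BGR))
E
python3 -c "
import cv2,numpy as np
a=cv2.imread('pics/pol_top0.png')[:, :][0:290];b=cv2.imread('pics/pol_side0.png')[0:290]
cv2.imwrite('pics/pol.png',np.vstack([a,b]))"
```

```text
top0 box [ 487.9 -366.8] [102.6 100.2] 79.1
  bar 102 [ 488.2 -367.4] [15.9 40.5] 51.2
  ring 145 483.5 -389.8 52.3
side0 box [ 488.4 -369. ] [102.5 101. ] 78.7
  bar 249 [ 488.3 -369.8] [16.1 40.9] 56.2
  ring 356 489.9 -364.4 63.3
```

View pics/pol.png

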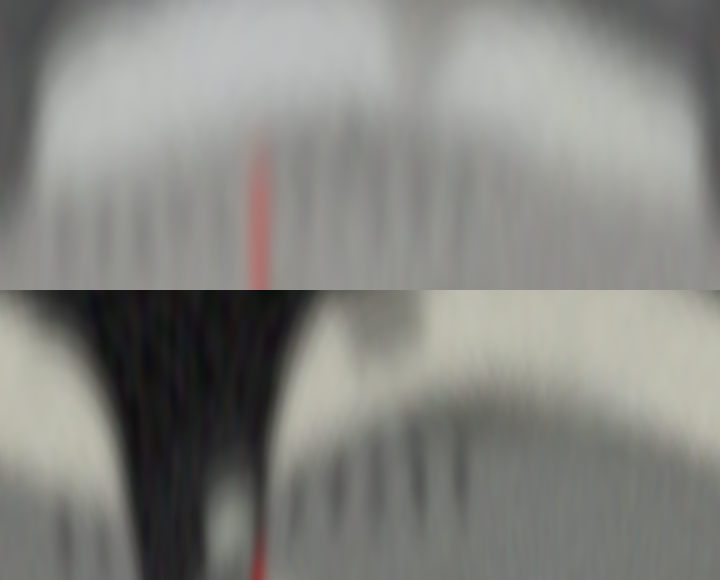

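Run:
```python
from pol import *
im=load('s17')
f=lambda p:(340+p[0]/8-.5,320+p[1]/7.4-.5)
W=onz(im,[f((320,90)),f((395,98)),f((312,82)),f((495,95))],.089);print('side line ends',W.round(4))
d=W[0]-W[1];print('line dir',np.degrees(np.arctan2(d[1],d[0])))
d=W[2]-W[3];print('top edge dir',np.degrees(np.arctan2(d[1],d[0])))
mid=(W[0]+W[1])/2
for c in((.4881,-.3669),(.4884,-.3695)):
    d=mid[:2]-c;print('ptr from centre',c,np.degrees(np.arctan2(d[1],d[0])),np.hypot(*d))
for tag in('top0','t17','side0','s17'):
    im=load(tag);a=im['pixels'];C=cloud(im)
    near=(np.hypot(C[...,0]-.488,C[...,1]+.367)<.035)&(C[...,2]>.082)&(C[...,2]<.096)
    P=C[near][:,:2];q=P-P.mean(0);e,v=np.linalg.eigh(q.T@q);ax=v[:,1];print(tag,near.sum(),'pca',np.degrees(np.arctan2(ax[1],ax[0]))%180,P.mean(0).round(4))
    g=a.astype(int).max(-1); uv=np.argwhere(near)[:,::-1]
```

```text
side line ends [[ 0.4748 -0.3577  0.089 ]
 [ 0.4876 -0.3669  0.089 ]
 [ 0.4747 -0.355   0.089 ]
 [ 0.5072 -0.3761  0.089 ]]
line dir 144.23298506360427
top edge dir 147.08438997155432
ptr from centre (0.4881, -0.3669) 146.54027356458576 0.008279778190889405
ptr from centre (0.4884, -0.3695) 135.16957721324948 0.010163051068771576
top0 95 pca 141.1845094071928 [ 0.4877 -0.3667]
t17 96 pca 139.70487474364685 [ 0.4876 -0.3667]
side0 207 pca 143.3831533567392 [ 0.4875 -0.3708]
s17 207 pca 142.3607794049304 [ 0.4876 -0.3708]
```

Emit:
{"api": "carry_out", "payload": {"deltas": [[-20, -15, 0, 0], [-38, -13, 0, 0], [-40, -12, 0, 0], [-40, -11, 0, 0], [-40, -11, 0, 0], [-40, -11, 0, 0], [-40, -11, 0, 0], [-40, -10, 0, 0], [-40, -9, 0, 0], [-38, -5, 0, 0], [-30, -4, 0, 0], [-15, 0, 0, 0], [0, 0, 0, 0]]}}

```text
time: 23.95
tcp_pos: [0.4886, -0.3543, 0.1712]
ee_rot: [-2.145, -2.213, -0.02]
wrist_force: [-0.4, 1.5, 0.1]
finger_gap: -0.0
```

Run:
```python
from h import *
plan(.488,-.368,.13,52)
```

```text
t 23.95 tcp [ 0.4886 -0.3543  0.1712] jaw(tool y) deg 1.85 tilt z [-0.0339  0.0505 -0.9981] q [-0.697  0.343  1.191  0.017  1.666 -0.727] F [-0.4  1.5  0.1] gap -0.0
 delta tool mm [-15.8   0.3  40.5] twist -50.15  delta AFTER twist [-10.4 -11.9  40.5]
```

Emit:
{"api": "carry_out", "payload": {"deltas": [[0, 0, 0, -8.4], [0, 0, 0, -8.4], [0, 0, 0, -8.4], [0, 0, 0, -8.4], [0, 0, 0, -8.4], [0, 0, 0, -8.4], [0, 0, 0, 0], [0, 0, 0, 0]], "hand": 0.1}}

```text
time: 24.75
tcp_pos: [0.4881, -0.3425, 0.1607]
ee_rot: [-0.963, -2.919, -0.068]
wrist_force: [1.4, -0.8, 0.1]
finger_gap: 0.548
```

```bash
python3 rod.py s18;python3 - <<'E'
from h import *
plan(.488,-.368,.10,52)
a=cv2.imread('pics/s18.png');cv2.imwrite('pics/s18d.png',cv2.resize(a[200:420,260:520],None,fx=3,fy=2.7,interpolation=cv2.INTER_CUBIC))
E
```

```text
t 24.75 tcp [ 0.4881 -0.3425  0.1607] jaw(tool y) deg 53.43 tilt z [-0.0493  0.0631 -0.9968] q [-0.682  0.344  1.212  0.018  1.665 -1.614] F [ 1.4 -0.8  0.1] gap 0.548
 delta tool mm [129.8 383.1 126.3] twist 52.63  delta AFTER twist [383.2 129.3 126.3]
t 24.8 tcp [ 0.4881 -0.3425  0.1607] jaw(tool y) deg 53.45 tilt z [-0.0494  0.0632 -0.9968] q [-0.682  0.344  1.212  0.018  1.665 -1.615] F [-0.4 -0.1 -0.4] gap 0.553
 delta tool mm [-19.7 -21.9  58.9] twist 1.45  delta AFTER twist [-20.3 -21.4  58.9]rod.py:6: RuntimeWarning: Mean of empty slice.
  uv=np.argwhere(m)[:,::-1]; P=cloud(im)[m]; print('red n',len(uv),uv.mean(0).round(2),uv.min(0),uv.max(0)); W=onz(im,uv.mean(0),.037); print(W.round(4))
  ret = um.true_divide(
Traceback (most recent call last):
  File "rod.py", line 6, in <module>
    uv=np.argwhere(m)[:,::-1]; P=cloud(im)[m]; print('red n',len(uv),uv.mean(0).round(2),uv.min(0),uv.max(0)); W=onz(im,uv.mean(0),.037); print(W.round(4))
                                                                                         ~~~~~~^^^
ValueError: zero-size array to reduction operation minimum which has no identity
```

View pics/s18d.png

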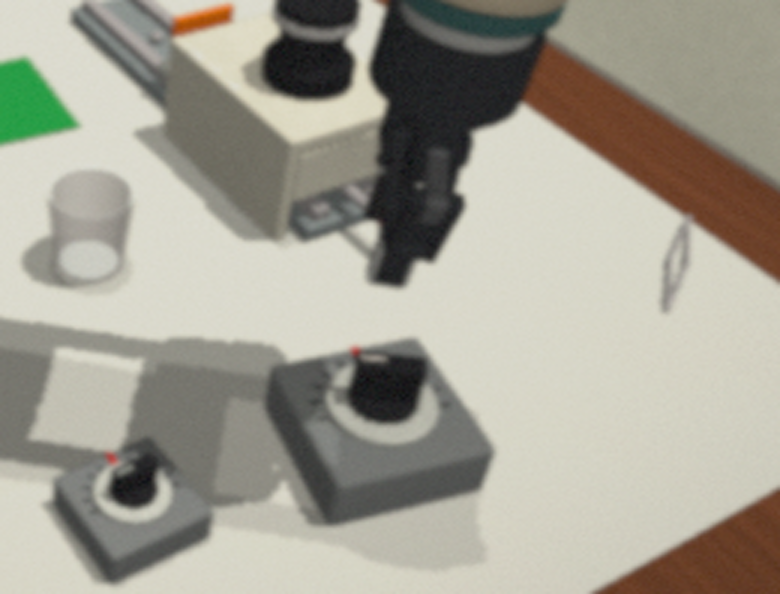

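Emit:
{"api": "carry_out", "payload": {"deltas": [[-7, -7, 0, 0], [-7, -7, 0, 0], [-7, -7, 0, 0], [0, 0, 0, 0], [0, 0, 0, 0]]}}

```text
time: 25.3
tcp_pos: [0.4927, -0.3747, 0.1578]
ee_rot: [-0.972, -2.916, -0.068]
wrist_force: [0.3, 0.5, -0.1]
finger_gap: 0.549
```

Run:
```python
from h import *
plan(.488,-.368,.10,52)
```

```text
t 25.3 tcp [ 0.4927 -0.3747  0.1578] jaw(tool y) deg 53.08 tilt z [-0.05    0.0634 -0.9967] q [-0.717  0.411  1.133  0.015  1.677 -1.643] F [ 0.3  0.5 -0.1] gap 0.549
 delta tool mm [ 3.2  1.3 58.2] twist 1.08  delta AFTER twist [ 3.2  1.3 58.2]
```

Emit:
{"api": "carry_out", "payload": {"deltas": [[0, 0, 0, 0], [0, 0, 0, 0], [0, 0, 0, 0]]}}

```text
time: 25.6
tcp_pos: [0.4926, -0.3746, 0.1577]
ee_rot: [-0.973, -2.915, -0.069]
wrist_force: [0.3, -0.6, 0.2]
finger_gap: 0.552
```

Run:
```python
from h import *
plan(.488,-.368,.10,52)
```

```text
t 25.6 tcp [ 0.4926 -0.3746  0.1577] jaw(tool y) deg 53.05 tilt z [-0.0501  0.0637 -0.9967] q [-0.717  0.411  1.133  0.015  1.677 -1.642] F [ 0.3 -0.6  0.2] gap 0.552
 delta tool mm [ 3.1  1.3 58.2] twist 1.05  delta AFTER twist [ 3.1  1.2 58.2]
```

Run:
```python
from h import *
plan(.4873,-.3673,.10,52)
plan(.4873,-.3673,.067,52)
```

```text
t 25.6 tcp [ 0.4926 -0.3746  0.1577] jaw(tool y) deg 53.05 tilt z [-0.0501  0.0637 -0.9967] q [-0.717  0.411  1.133  0.015  1.677 -1.642] F [ 0.3 -0.6  0.2] gap 0.552
 delta tool mm [ 4.   1.4 58.3] twist 1.05  delta AFTER twist [ 4.1  1.3 58.3]
t 25.6 tcp [ 0.4926 -0.3746  0.1577] jaw(tool y) deg 53.05 tilt z [-0.0501  0.0637 -0.9967] q [-0.717  0.411  1.133  0.015  1.677 -1.642] F [ 0.3 -0.6  0.2] gap 0.552
 delta tool mm [ 1.5  0.7 91.2] twist 1.05  delta AFTER twist [ 1.5  0.7 91.2]
```

Emit:
{"api": "carry_out", "payload": {"deltas": [[2, 1, 11, 1], [1, 0, 11, 0], [1, 0, 11, 0], [0, 0, 11, 0], [0, 0, 9, 0], [0, 0, 0, 0], [0, 0, 0, 0]], "hand": 0.2}}

```text
time: 26.3
tcp_pos: [0.4862, -0.366, 0.0988]
ee_rot: [-0.998, -2.903, -0.069]
wrist_force: [0.8, -0.6, -0.5]
finger_gap: 0.598
```

Run:
```python
from h import *
plan(.4873,-.3673,.067,52)
snap('side','s19')
a=cv2.imread('pics/s19.png');cv2.imwrite('pics/s19d.png',cv2.resize(a[270:420,320:470],None,fx=4,fy=4,interpolation=cv2.INTER_CUBIC))
```

```text
t 26.3 tcp [ 0.4862 -0.366   0.0988] jaw(tool y) deg 52.0 tilt z [-0.0524  0.0658 -0.9965] q [-0.713  0.425  1.234  0.015  1.565 -1.622] F [ 0.8 -0.6 -0.5] gap 0.598
 delta tool mm [-4.3 -0.9 31.6] twist -0.0  delta AFTER twist [-4.3 -0.9 31.6]
```

View pics/s19d.png

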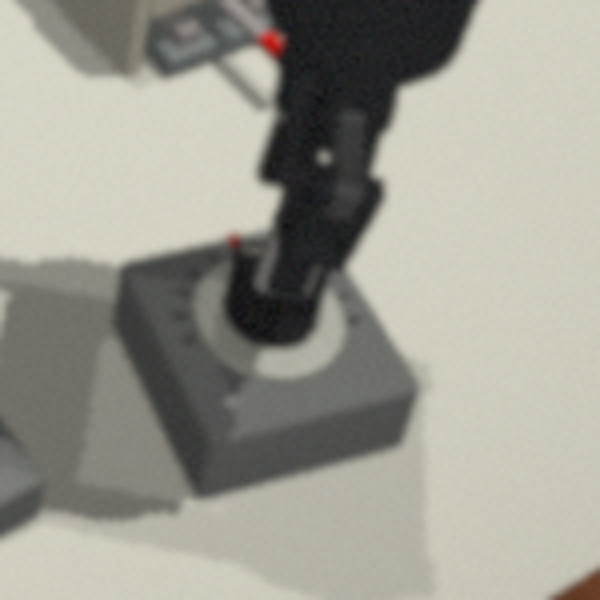

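Emit:
{"api": "carry_out", "payload": {"deltas": [[-2, -1, 8, 0], [-2, 0, 8, 0], [0, 0, 7, 0], [0, 0, 5, 0], [0, 0, 2, 0], [0, 0, 0, 0]]}}

```text
time: 26.95
tcp_pos: [0.4876, -0.3679, 0.0666]
ee_rot: [-0.999, -2.904, -0.069]
wrist_force: [0.7, -0.0, -0.5]
finger_gap: 0.603
```

Run:
```python
from h import *
plan(.4873,-.3673,.067,52)
```

```text
t 26.95 tcp [ 0.4876 -0.3679  0.0666] jaw(tool y) deg 51.99 tilt z [-0.0514  0.0649 -0.9966] q [-0.714  0.46   1.256  0.015  1.507 -1.624] F [ 0.7 -0.  -0.5] gap 0.603
 delta tool mm [ 0.6  0.3 -0.4] twist -0.01  delta AFTER twist [ 0.6  0.3 -0.4]
```

In position with no contact forces. I'm closing gently.

Emit:
{"api": "carry_out", "payload": {"deltas": [[0, 0, 0, 0], [0, 0, 0, 0], [0, 0, 0, 0], [0, 0, 0, 0], [0, 0, 0, 0], [0, 0, 0, 0], [0, 0, 0, 0]], "hand": -1, "grip_force": 30}}

```text
time: 27.65
tcp_pos: [0.489, -0.3669, 0.0674]
ee_rot: [-0.998, -2.907, -0.07]
wrist_force: [0.3, 0.4, -0.8]
finger_gap: 0.158
```

Emit:
{"api": "carry_out", "payload": {"deltas": [[0, 0, 0, 4], [0, 0, 0, 5], [0, 0, 0, 5], [0, 0, 0, 5]]}}

```text
time: 28.05
tcp_pos: [0.4893, -0.3666, 0.0674]
ee_rot: [-1.475, -2.689, -0.054]
wrist_force: [-0.2, 0.2, -1.2]
finger_gap: 0.157
```

Run:
```python
from h import *
plan(.4873,-.3673,.067,-19)
```

```text
t 28.05 tcp [ 0.4893 -0.3666  0.0674] jaw(tool y) deg 32.51 tilt z [-0.0479  0.0661 -0.9967] q [-0.712  0.459  1.255  0.019  1.507 -1.281] F [-0.2  0.2 -1.2] gap 0.157
 delta tool mm [ 0.5 -2.1  0.5] twist 51.51  delta AFTER twist [-1.3 -1.7  0.5]
```

Emit:
{"api": "carry_out", "payload": {"deltas": [[0, 0, 0, 5], [0, 0, 0, 5], [0, 0, 0, 5], [0, 0, 0, 5], [0, 0, 0, 5], [0, 0, 0, 5], [0, 0, 0, 5], [0, 0, 0, 5], [0, 0, 0, 4], [0, 0, 0, 3], [0, 0, 0, 0]]}}

```text
time: 29.15
tcp_pos: [0.4901, -0.3665, 0.0676]
ee_rot: [-2.456, -1.825, -0.02]
wrist_force: [-1.7, 0.8, -0.9]
finger_gap: 0.158
```

Run:
```python
from h import *
plan(.4873,-.3673,.067,-19)
```

```text
t 29.15 tcp [ 0.4901 -0.3665  0.0676] jaw(tool y) deg -16.66 tilt z [-0.0385  0.0734 -0.9966] q [-0.716  0.458  1.256  0.03   1.505 -0.427] F [-1.7  0.8 -0.9] gap 0.158
 delta tool mm [-1.6 -2.4  0.6] twist 2.34  delta AFTER twist [-1.7 -2.4  0.6]
```

Emit:
{"api": "carry_out", "payload": {"deltas": [[0, 0, 0, 1.5], [0, 0, 0, 0.8], [0, 0, 0, 0]]}}

```text
time: 29.45
tcp_pos: [0.4901, -0.3665, 0.0676]
ee_rot: [-2.492, -1.774, -0.019]
wrist_force: [-2.0, 1.1, -0.9]
finger_gap: 0.156
```

Emit:
{"api": "carry_out", "payload": {"deltas": [[0, 0, 0, 0], [0, 0, 0, 0], [0, 0, 0, 0], [0, 0, 0, 0], [0, 0, -10, 0], [0, 0, -20, 0], [0, 0, -30, 0], [0, 0, -30, 0], [0, 0, 0, 0]], "hand": 0.2}}

```text
time: 30.35
tcp_pos: [0.4937, -0.3737, 0.1638]
ee_rot: [-2.492, -1.777, -0.016]
wrist_force: [1.0, -1.1, 0.6]
finger_gap: 0.597
```

Run:
```python
from h import *
plan(.46,-.25,.2,-19)
im=snap('side','s20');snap('top','t20')
a=cv2.imread('pics/s20.png');cv2.imwrite('pics/s20d.png',cv2.resize(a[320:400,340:430],None,fx=8,fy=7.4,interpolation=cv2.INTER_CUBIC))
```

```text
t 30.35 tcp [ 0.4937 -0.3737  0.1638] jaw(tool y) deg -18.91 tilt z [-0.0382  0.0721 -0.9967] q [-0.721  0.405  1.128  0.029  1.685 -0.387] F [ 1.  -1.1  0.6] gap 0.597
 delta tool mm [107.7 -74.  -25.8] twist 0.09  delta AFTER twist [107.6 -74.2 -25.8]
```

View pics/s20d.png

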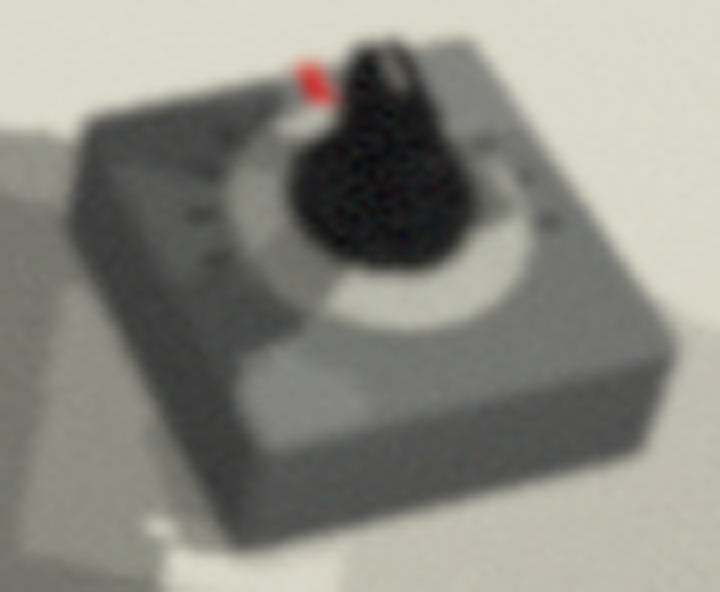

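View pics/t20.png

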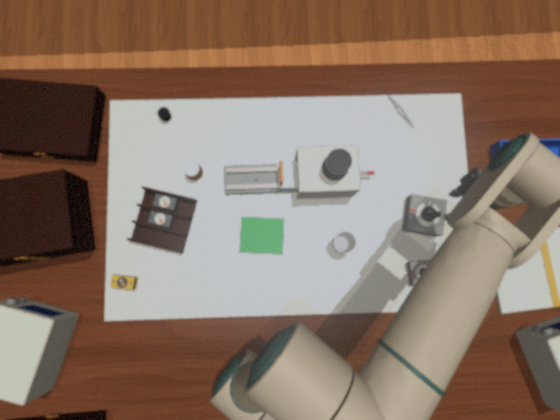

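```bash
cat > dm.py <<'E'
from pol import *
import sys
for tag in sys.argv[1:]:
    im=load(tag);a=cv2.cvtColor(im['pixels'],cv2.COLOR_RGB2HSV).astype(int);C=cloud(im)
    H,S,V=a[...,0],a[...,1],a[...,2]
    near=(np.hypot(C[...,0]-.488,C[...,1]+.367)<.06)
    m=near&((H<10)|(H>170))&(S>(90 if tag[0]=='s' else 50))&(C[...,2]<.06)
    uv=np.argwhere(m)[:,::-1];W=onz(im,uv,.045)[:,:2];q=W-W.mean(0);e,v=np.linalg.eigh(q.T@q);ax=v[:,1]
    print(tag,'red n',len(uv),'centroid',W.mean(0).round(4),'pca',round(np.degrees(np.arctan2(ax[1],ax[0]))%180,1),end=' ')
    for c in((.4881,-.3669),(.488,-.3695)):
        d=W.mean(0)-c;print('from',c,np.degrees(np.arctan2(d[1],d[0])).round(1),end=' ')
    print()
    for lo in(.078,.084):
        b=near&(np.hypot(C[...,0]-.488,C[...,1]+.367)<.035)&(C[...,2]>lo)&(C[...,2]<.096)&(V<130)
        P=C[b][:,:2];q=P-P.mean(0);e,v=np.linalg.eigh(q.T@q);ax=v[:,1]
        rect=cv2.minAreaRect((P*1000).astype(np.float32))
        print('   bar',b.sum(),'pca',round(np.degrees(np.arctan2(ax[1],ax[0]))%180,1),P.mean(0).round(4),'rect',np.round(rect[1],1),round(rect[2],1))
E
python3 dm.py top0 side0 s20 t20
```

```text
top0 red n 14 centroid [ 0.5025 -0.3274] pca 65.6 from (0.4881, -0.3669) 70.0 from (0.488, -0.3695) 71.1 
   bar 97 pca 143.2 [ 0.4871 -0.3653] rect [15.2 39.7] 53.4
   bar 84 pca 142.7 [ 0.4873 -0.3662] rect [15.1 39.7] 52.5
side0 red n 5 centroid [ 0.5045 -0.324 ] pca 4.3 from (0.4881, -0.3669) 69.0 from (0.488, -0.3695) 70.0 
   bar 244 pca 144.2 [ 0.487  -0.3713] rect [16.1 40.9] 56.2
   bar 180 pca 144.6 [ 0.4877 -0.3704] rect [15.1 40.9] 56.2
s20 red n 19 centroid [ 0.5038 -0.3281] pca 75.1 from (0.4881, -0.3669) 68.0 from (0.488, -0.3695) 69.1 
   bar 207 pca 74.4 [ 0.486  -0.3726] rect [37.9 14.1] 72.2
   bar 160 pca 73.8 [ 0.4872 -0.3715] rect [37.4 13.6] 72.2
t20 red n 18 centroid [ 0.5025 -0.3272] pca 70.1 from (0.4881, -0.3669) 70.1 from (0.488, -0.3695) 71.1 
   bar 100 pca 74.2 [ 0.4878 -0.3656] rect [41.4 14.5] 73.9
   bar 83 pca 73.9 [ 0.4878 -0.3673] rect [40.8 14.1] 74.2
```

Run:
```python
from pol import *
from scipy.signal import find_peaks
from scipy.ndimage import gaussian_filter1d as g
from scipy.optimize import least_squares
for tag,r0,r1 in(('top0',.039,.045),('t17',.039,.045),('side0',.041,.046),('s17',.041,.046),('s20',.041,.046)):
    im=load(tag)
    for c in((.488,-.367),(.4877,-.3685)):
        th=np.arange(-60,300,.5);o=polar(im,c,.045,np.arange(r0,r1,.0005),th).mean(0)
        gr=o[:,1];p=g(gr,2)-g(gr,14);pk,_=find_peaks(-p,height=2.0,distance=24)
        rd=o[:,0]-o[:,1];rd=rd-np.median(rd);rd[rd<15]=0;ra=(rd*th).sum()/rd.sum()
        # assign ticks relative to 70.5 with 19.48 spacing
        t=th[pk];k=np.round((ra-t)/19.48);res=t-(ra-k*19.48);ok=(abs(k)<=5)&(abs(res)<7)&(k!=0)
        A=np.c_[np.ones(ok.sum()),-k[ok]*19.48, ]
        # t = mark - k*19.48 + a sin(t-mark) + b(cos) : centre shift
        M=np.c_[np.ones(ok.sum()),np.sin(np.radians(k[ok]*19.48)),np.cos(np.radians(k[ok]*19.48))]
        y=t[ok]+k[ok]*19.48
        sol=np.linalg.lstsq(M[:,:2],y,rcond=None)[0]
        print(tag,c,'red',ra.round(1),'ticks',dict(zip(k[ok].astype(int),t[ok])),'mark fit',sol.round(2),'mean',y.mean().round(2))
```

```text
top0 (0.488, -0.367) red 69.4 ticks {np.int64(5): np.float64(-28.5), np.int64(4): np.float64(-8.5), np.int64(3): np.float64(11.0), np.int64(-1): np.float64(91.0), np.int64(-3): np.float64(129.0), np.int64(-5): np.float64(168.5)} mark fit [70.26 -0.98] mean 70.16
top0 (0.4877, -0.3685) red 69.8 ticks {np.int64(5): np.float64(-26.5), np.int64(4): np.float64(-6.0), np.int64(3): np.float64(13.0), np.int64(2): np.float64(30.5), np.int64(1): np.float64(51.0), np.int64(-1): np.float64(91.0), np.int64(-3): np.float64(127.5), np.int64(-4): np.float64(147.5), np.int64(-5): np.float64(166.5)} mark fit [70.32  0.88] mean 70.38
t17 (0.488, -0.367) red 69.4 ticks {np.int64(5): np.float64(-28.0), np.int64(4): np.float64(-7.5), np.int64(3): np.float64(11.5), np.int64(1): np.float64(49.0), np.int64(-3): np.float64(130.0)} mark fit [70.33 -0.81] mean 69.96
t17 (0.4877, -0.3685) red 69.8 ticks {np.int64(5): np.float64(-26.0), np.int64(4): np.float64(-5.0), np.int64(3): np.float64(13.5), np.int64(1): np.float64(50.0), np.int64(-1): np.float64(90.0), np.int64(-3): np.float64(128.0), np.int64(-4): np.floa
[... 663 characters left out ...]
p.float64(-24.5), np.int64(4): np.float64(-6.5), np.int64(3): np.float64(15.0), np.int64(-1): np.float64(87.5)} mark fit [69.29  3.47] mean 71.44
s20 (0.488, -0.367) red 67.6 ticks {np.int64(5): np.float64(-27.0), np.int64(4): np.float64(-7.5), np.int64(3): np.float64(9.0), np.int64(1): np.float64(53.0), np.int64(-2): np.float64(103.0), np.int64(-3): np.float64(128.0)} mark fit [68.64  1.5 ] mean 69.06
s20 (0.4877, -0.3685) red 67.9 ticks {np.int64(5): np.float64(-25.0), np.int64(4): np.float64(-5.5), np.int64(3): np.float64(11.0), np.int64(1): np.float64(54.0), np.int64(-1): np.float64(86.5), np.int64(-2): np.float64(106.0), np.int64(-3): np.float64(126.5)} mark fit [69.47  2.66] mean 69.98
```

The mark is at about 70.2° and the bar at about 72–73.5°. I'm moving the arm aside for a cleaner measurement.

Emit:
{"api": "carry_out", "payload": {"deltas": [[15, 0, -10, 0], [25, 0, -10, 0], [25, 0, -10, 0], [25, 0, 0, 0], [25, 0, 0, 0], [25, 0, 0, 0], [0, 0, 0, 0]]}}

```text
time: 31.15
tcp_pos: [0.5401, -0.2309, 0.1946]
ee_rot: [-2.475, -1.766, -0.01]
wrist_force: [0.8, 0.3, -0.6]
finger_gap: 0.598
```

```bash
python3 - <<'E'
from h import *
plan(.488,-.368,.12,-20)
for i in range(3): snap('side',f's21{i}');snap('top',f't21{i}')
a=cv2.imread('pics/s210.png');b=cv2.imread('pics/t210.png')
cv2.imwrite('pics/d21s.png',cv2.resize(a[320:400,340:430],None,fx=8,fy=7.4,interpolation=cv2.INTER_CUBIC))
cv2.imwrite('pics/d21t.png',cv2.resize(b[190:245,395:455],None,fx=10,fy=10,interpolation=cv2.INTER_CUBIC))
E
python3 dm.py s210 s211 s212 t210 t211 t212
```

```text
t 31.15 tcp [ 0.5401 -0.2309  0.1946] jaw(tool y) deg -18.84 tilt z [-0.0533  0.0857 -0.9949] q [-0.491  0.308  1.189  0.051  1.732 -0.154] F [ 0.8  0.3 -0.6] gap 0.598
 delta tool mm [-151.     0.8   65.2] twist 1.16  delta AFTER twist [-151.     3.8   65.2]
s210 red n 18 centroid [ 0.504 -0.328] pca 81.1 from (0.4881, -0.3669) 67.8 from (0.488, -0.3695) 68.9 
   bar 191 pca 75.4 [ 0.4854 -0.3734] rect [39.  14.2] 71.5
   bar 145 pca 73.1 [ 0.4863 -0.3725] rect [37.6 14.2] 71.5
s211 red n 18 centroid [ 0.504 -0.328] pca 81.1 from (0.4881, -0.3669) 67.8 from (0.488, -0.3695) 68.9 
   bar 193 pca 75.2 [ 0.4853 -0.3736] rect [38.3 14.2] 71.9
   bar 144 pca 73.9 [ 0.4864 -0.3723] rect [37.3 13.9] 70.5
s212 red n 18 centroid [ 0.504 -0.328] pca 81.1 from (0.4881, -0.3669) 67.8 from (0.488, -0.3695) 68.9 
   bar 188 pca 75.9 [ 0.4856 -0.3731] rect [38.1 14.9] 72.4
   bar 147 pca 74.9 [ 0.4865 -0.3725] rect [38.1 14.8] 73.1Traceback (most recent call last):
  File "dm.py", line 8, in <module>
    uv=np.argwhere(m)[:,::-1];W=onz(im,uv,.045)[:,:2];q=W-W.mean(0);e,v=np.linalg.eigh(q.T@q);ax=v[:,1]
                                ~~~^^^^^^^^^^^^
  File "h.py", line 15, in onz
    o,r=ray(im,uv); t=(z-o[2])/r[:,2]; return o+r*t[:,None]
        ~~~^^^^^^^
  File "h.py", line 11, in ray
    p=cv2.undistortPoints(np.array(uv,float).reshape(-1,1,2),K,d).reshape(-1,2)
      ~~~~~~~~~~~~~~~~~~~^^^^^^^^^^^^^^^^^^^^^^^^^^^^^^^^^^^^^^^^
cv2.error: OpenCV(4.12.0) /io/opencv/modules/calib3d/src/undistort.dispatch.cpp:347: error: (-215:Assertion failed) CV_IS_MAT(_src) && CV_IS_MAT(_dst) && (_src->rows == 1 || _src->cols == 1) && (_dst->rows == 1 || _dst->cols == 1) && _src->cols + _src->rows - 1 == _dst->rows + _dst->cols - 1 && (CV_MAT_TYPE(_src->type) == CV_32FC2 || CV_MAT_TYPE(_src->type) == CV_64FC2) && (CV_MAT_TYPE(_dst->type) == CV_32FC2 || CV_MAT_TYPE(_dst->type) == CV_64FC2) in function 'cvUndistortPointsInternal'
```

View pics/d21s.png

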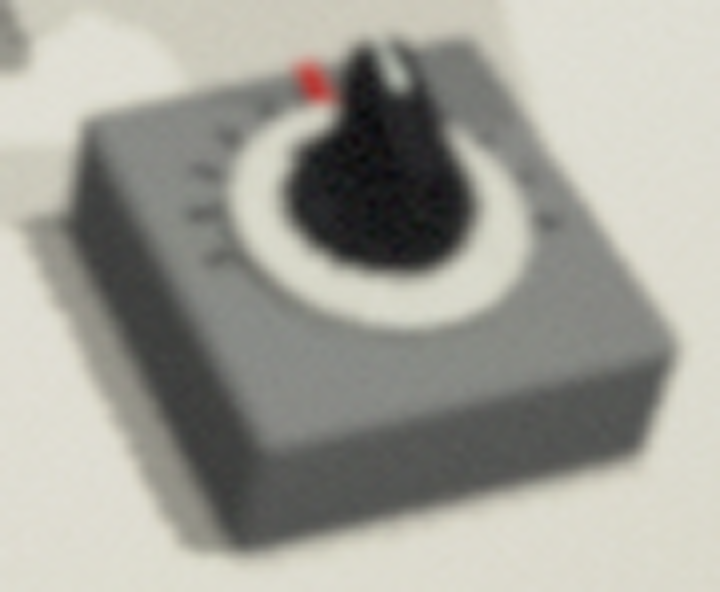

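View pics/d21t.png

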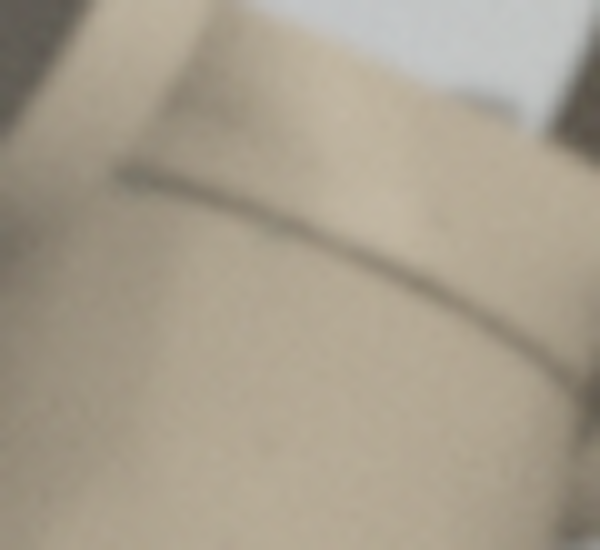

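Run:
```python
from pol import *
im=load('s210')
f=lambda p:(340+p[0]/8-.5,320+p[1]/7.4-.5)
def dr(p,q,z):
    W=onz(im,[f(p),f(q)],z);d=W[0]-W[1];return W.round(4)[:,:2].tolist(),np.degrees(np.arctan2(d[1],d[0])).round(1)
print('red',dr((304,66),(322,104),.045))
print('white',dr((382,42),(404,92),.089))
# polar at bar top height, about centre estimated in side view
avg=np.mean([load(f's21{i}')['pixels'].astype(np.float32) for i in range(3)],0)
im['pixels']=avg
th=np.arange(40,105,1.)
for c in((.4875,-.3681),(.488,-.3695),(.488,-.371)):
    o=polar(im,c,.089,np.arange(.006,.018,.0005),th)[...,1].mean(0)
    w=np.clip(o-np.percentile(o,40)-8,0,None); w[(th<55)|(th>90)]=0
    print(c,'white angle',(w*th).sum()/w.sum(),np.round(o[::3]))
    for rr in(.008,.012,.016):
        o=polar(im,c,.089,np.array([rr]),th)[0,:,1];k=np.argmax(np.where((th>55)&(th<90),o,0));print('   r',rr,th[k],o[k])
```

```text
red ([[0.5055, -0.3218], [0.5017, -0.3336]], np.float64(72.3))
white ([[0.4957, -0.3522], [0.4904, -0.3664]], np.float64(69.8))
(0.4875, -0.3681) white angle 62.763410822099324 [116. 121. 128. 136. 145. 154. 159. 160. 155. 143. 128. 111.  97.  85.
  76.  71.  69.  70.  72.  75.  77.  78.]
   r 0.008 56.0 175.4785614013672
   r 0.012 59.0 159.5206756591797
   r 0.016 63.0 156.7541961669922
(0.488, -0.3695) white angle 64.67893422908035 [102. 104. 109. 115. 125. 137. 148. 158. 162. 159. 151. 136. 119. 102.
  88.  76.  68.  63.  62.  62.  62.  63.]
   r 0.008 62.0 171.3544921875
   r 0.012 64.0 164.36380004882812
   r 0.016 66.0 153.15960693359375
(0.488, -0.371) white angle 66.88076792160462 [ 93.  94.  94.  99. 106. 117. 132. 146. 156. 160. 156. 146. 130. 112.
  95.  80.  69.  61.  56.  53.  52.  52.]
   r 0.008 67.0 160.62086486816406
   r 0.012 67.0 170.87290954589844
   r 0.016 67.0 154.67196655273438
```

Emit:
{"api": "carry_out", "payload": {"deltas": [[0, -10, -20, 0], [0, -20, -20, 0], [0, -25, -15, 0], [20, -20, 0, 0], [25, -15, 0, 0], [25, -15, 0, 0], [25, -10, 0, 0], [25, -10, 0, 0], [25, -10, 0, 0], [25, -5, 0, 0], [25, 0, 0, 0], [20, 0, 0, 0], [0, 0, 0, 0]]}}

```text
time: 32.75
tcp_pos: [0.4783, 0.0069, 0.2757]
ee_rot: [-2.498, -1.733, -0.009]
wrist_force: [-0.4, -0.3, -0.5]
finger_gap: 0.6
```

```bash
python3 - <<'E'
from h import *
plan(.488,-.368,.12,-20)
for i in range(4): snap('side',f's22{i}');snap('top',f't22{i}')
import cv2
b=np.mean([cv2.imread(f'pics/t22{i}.png').astype(np.float32) for i in range(4)],0).astype(np.uint8)
cv2.imwrite('pics/d22t.png',cv2.resize(b[190:245,395:455],None,fx=10,fy=10,interpolation=cv2.INTER_CUBIC))
E
python3 dm.py s220 t220 t221 t222 t223
```

```text
t 32.75 tcp [0.4783 0.0069 0.2757] jaw(tool y) deg -20.34 tilt z [-0.0529  0.0868 -0.9948] q [-0.11  -0.044  1.412  0.083  1.835  0.267] F [-0.4 -0.3 -0.5] gap 0.6
 delta tool mm [-356.5  151.4  121.9] twist -0.34  delta AFTER twist [-357.4  149.3  121.9]
s220 red n 18 centroid [ 0.504 -0.328] pca 81.1 from (0.4881, -0.3669) 67.8 from (0.488, -0.3695) 68.9 
   bar 195 pca 75.0 [ 0.4858 -0.373 ] rect [38.1 14.3] 71.3
   bar 156 pca 72.8 [ 0.4865 -0.3725] rect [38.1 14.3] 71.3
t220 red n 16 centroid [ 0.5026 -0.3267] pca 67.7 from (0.4881, -0.3669) 70.1 from (0.488, -0.3695) 71.1 
   bar 95 pca 72.0 [ 0.4878 -0.365 ] rect [41.5 13.7] 71.4
   bar 80 pca 71.7 [ 0.488  -0.3662] rect [40.6 13.5] 71.4
t221 red n 15 centroid [ 0.5027 -0.3273] pca 65.9 from (0.4881, -0.3669) 69.7 from (0.488, -0.3695) 70.8 
   bar 95 pca 72.3 [ 0.4877 -0.3652] rect [42.4 14.6] 68.4
   bar 77 pca 72.7 [ 0.488  -0.3663] rect [42.5 13.9] 70.3
t222 red n 17 centroid [ 0.5027 -0.3271] pca 71.7 from (0.4881, -0.3669) 69.8 from (0.488, -0.3695) 70.9 
   bar 94 pca 71.7 [ 0.4877 -0.3655] rect [41.6 14.5] 72.8
   bar 82 pca 71.1 [ 0.4878 -0.3657] rect [41.4 14.1] 70.5
t223 red n 16 centroid [ 0.5026 -0.3267] pca 67.7 from (0.4881, -0.3669) 70.1 from (0.488, -0.3695) 71.1 
   bar 95 pca 71.8 [ 0.4878 -0.3651] rect [41.6 14.5] 73.5
   bar 81 pca 71.5 [ 0.4878 -0.3665] rect [40.4 14.5] 73.5
```

View pics/d22t.png

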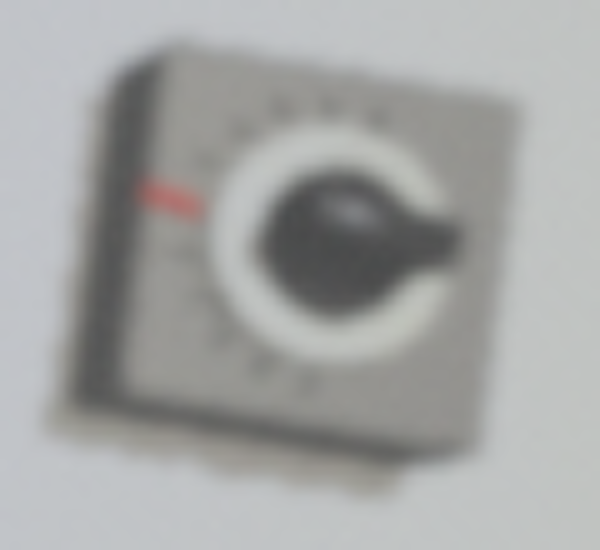

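View pics/t220.png

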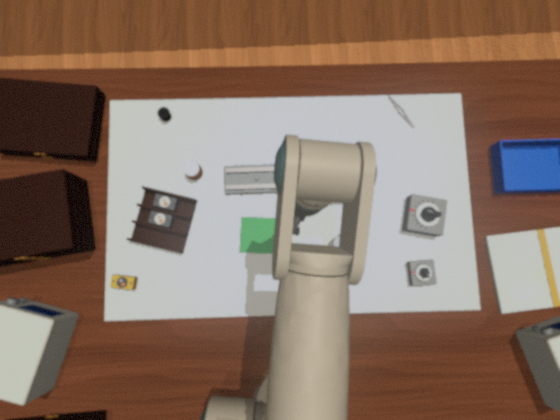

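The bar is at about 71.7° and the mark at about 70.2°, so the dial is within roughly 1.5°. Next come final checks of the rod and the loose objects against the first pictures.

Run:
```python
from h import *
def red(t):
    a=cv2.imread(f'pics/{t}.png');im=load(t);hsv=cv2.cvtColor(a,cv2.COLOR_BGR2HSV);H,S,V=[hsv[...,i].astype(int) for i in range(3)]
    m=((H<6)|(H>172))&(S>120)&(V>90); r=np.zeros(H.shape,bool); r[255:310,350:430]=1; m&=r
    uv=np.argwhere(m)[:,::-1];return len(uv),uv.mean(0).round(2)
for t in('side0','s16','s220'): print(t,red(t))
for t in('t','s'):
    A=cv2.imread(f'pics/{"top0" if t=="t" else "side0"}.png').astype(int);B=cv2.imread(f'pics/{t}220.png').astype(int)
    D=np.abs(cv2.GaussianBlur((A-B).astype(np.float32),(0,0),1)).max(-1)
    boxes={'t':{'jar':(183,160,205,185),'spares':(145,188,180,228),'decoy':(108,272,140,294),'smalldial':(405,258,440,288)},'s':{'beaker':(272,258,308,308),'jar':(280,168,302,195),'spares':(228,166,265,195)}}[t]
    for k,(x0,y0,x1,y1) in boxes.items(): print(t,k,'max diff',D[y0:y1,x0:x1].max().round(1))
a=cv2.imread('pics/s220.png');cv2.imwrite('pics/s22c.png',cv2.resize(a[120:320,140:420],None,fx=2.8,fy=2.8,interpolation=cv2.INTER_CUBIC))
```

```text
side0 (37, array([385.57, 278.76]))
s16 (34, array([388.59, 281.5 ]))
s220 (34, array([388.59, 281.5 ]))
t jar max diff 6.1
t spares max diff 39.2
t decoy max diff 6.0
t smalldial max diff 5.7
s beaker max diff 20.7
s jar max diff 181.7
s spares max diff 45.1
```

View pics/s22c.png

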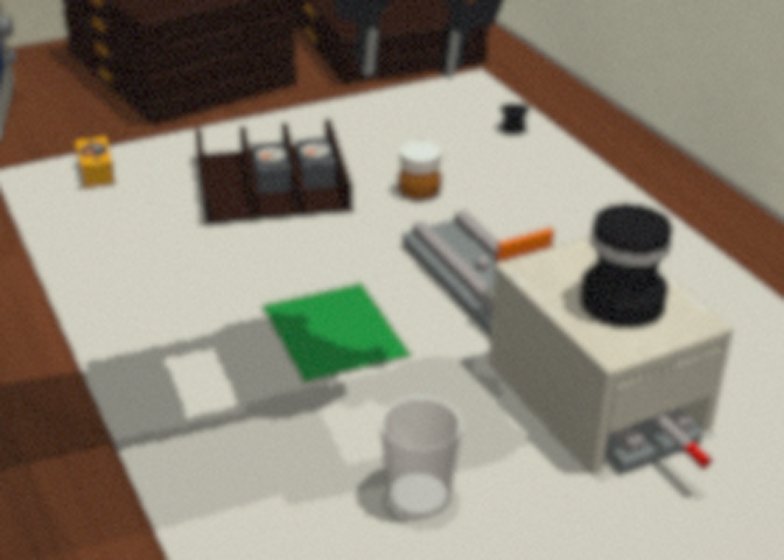

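```bash
python3 -c "
from cell import bot
print(bot.hand_in())"
```

```text
the job is handed in; nothing more can be done
None
```

I did the whole job in the order asked and handed it in at about 33 s of the 72 s; no verdict was reported.

- **Carrier:** I took the brass carrier out of the rack by its ends, set it on the pad and regripped it by its long sides. I then laid it between the blue cheeks. Both cameras showed it flat and centred, a little closer to the front cheek. The first grip in the rack was about 12 mm too high, so I reopened and gripped again.
- **Carriage:** It broke free and came up gently against the stop, with 11 N at the last reading. The red tip measured about 9.7 mm out and was still there after everything else was done. I did not see the carrier again once it was inside the hood.
- **Dial:** I turned the larger dial about 71°. The last clean top view put the bar at about 71.7° and the red mark at about 70.2°, an error of about 1.5° or 0.03 rad. The methods disagreed by 2 to 4° before that: one earlier top reading was 74°, and side-view readings ran from 67° to 75°. I accepted the averaged clean top view and made no further correction.
- **Other objects:** In the final pictures the grey carriers, the beaker and the jar look unmoved. The image comparison also showed differences near the grey carriers and the beaker. I put these down to the removed brass carrier and the arm's shadow, but I did not measure positions there. The side-view difference at the jar is the push plate having moved away, and the top view shows no change.
- **Tool tilt:** The tool had tilted about 4.6° by the time I gripped the dial, because fast moves let it drift. Every wrist-force reading stayed under about 12 N.

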